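Clamp a pack of moulded bars with one turn of the screw clamp's hand wheel

TASK

Clamp the pack of moulded test bars for gauge marking: with the fingertips, push the pack along its channel until its far end is fully home against the end stop of the screw clamp, then push the hand wheel round by its upright handle, clockwise seen from above, through exactly one full turn and no further, so that the handle finishes where it began and the spring foot bears on the bars. Only push, without forcing: grip and lift nothing, and leave the other loose things on the bench where they are.

Things in the scene. Friction and masses are not known exactly. Their poses are not given: they have to be found in the camera images.
- clamp: Fixed grey bench screw clamp: base 208 x 96 x 18 mm, arm behind, hand wheel on top. Origin on the worktop under the upright spindle axis, z up; x runs from the open front (where the bar goes in) to the column. Base from x = -126 to 82 mm, column and arm x = -23 to 82 mm, up to z = 142 mm. Bed top z = 20 mm; channel along x at y = 0 between rails 7 mm high, 23 mm apart, x = -94 to 11 mm.
- stop_face (a point): Point on the face of the clamp's steel end stop (16 mm high, 46 mm wide) that the bar pack's far end must meet, on the channel's centre line, 12 mm behind the spindle axis, 26 mm above the worktop. Axes as the clamp's.
- bar: Pack of three pale moulded tensile bars lying on one another, one rigid piece, 20 mm wide, 150 mm long, 12 mm thick, 33 g, flat in the channel, 15 to 45 mm short of the stop. Origin at the centre of its underside; y runs along it to the stop. Slides easily. Even when home its near end stands 12 mm out in front of the base: push that end with the fingers in front of the base, down to just above the worktop.
- bar_near_end (a point): Centre of the bar pack's near end face (the end away from the column, the one to push on), half-way up its thickness, 26 mm above the worktop.
- crank_wheel (a joint): Turning of the steel hand wheel about its upright axis, rad; grows clockwise seen from above. It starts anywhere from -0.8 to 0.8; one turn adds 6.283 and lowers wheel and spindle by 10 mm. It stays where it is left (friction about 0.1 N m, 2 N at the handle) and has no stop at one turn.
- wheel_axis (a point): Fixed point on the wheel's upright axis, 180 mm above the worktop, level with the middle of the rim when joint crank_wheel is 0. The rim is a 13 mm round bar bent to a circle of 50 mm radius (its centre line), with three spokes; its top is at about 187 mm at the start, 10 mm lower after the turn. Nothing stands above the wheel except its handle.
- crank_handle: Upright black handle, revolving freely on a pin on the wheel's rim, 50 mm from the wheel's axis: tapered, 12 to 18 mm in diameter, 40 mm tall. Origin at the centre of its underside, about 189 mm above the worktop at the start, so its top is at 229 mm; it goes down with the wheel.
- spindle_end (a point): Point on the axis of the screw spindle, which carries wheel and foot and goes down 10 mm for each turn of the wheel.
- foot: Round steel spring foot, 25 mm in diameter, under the spindle. Origin at the centre of its underside, 39 mm above the worktop at wheel 0 (7 mm above the bars' top). It gives upwards against a spring of 3 N/mm, preloaded 3 N; after one turn it bears on the far end of the bars with about 8 to 17 N.
- calliper: Loose steel vernier calliper, 200 mm long, lying on the bench; leave alone.
- timer: Loose small white bench timer, 62 x 62 x 19 mm; leave alone.
- marker: Loose marker pen, 135 mm long; leave alone.
- weight_a: Loose turned steel weight, 60 mm across, 46 mm tall; leave alone.
- weight_b: Loose turned steel weight, 48 mm across, 40 mm tall; leave alone.
- spare_bar: Loose pack of black moulded tensile bars, 150 x 20 x 8 mm, away from the clamp; leave alone.
- jar: Loose screw jar with blue lid, 57 mm across, 82 mm tall; leave alone.
- tape: Loose roll of yellow tape, 102 mm across, 24 mm high; leave alone.
- plunger: Loose steel piston rod, 178 mm long, 18 mm thick, lying behind the clamp; leave alone.

How it is judged:
By the outcome, as a careful person would: the job done as asked, in the order asked, and still so for the second after the job is handed in, with the robot touching nothing.
It also fails if it takes over 64 s, if anything falls off the work surface, if the arm or the gripper's body presses on something with over 40 N, if the wrist force passes 120 N, or if a joint passes its speed limit or range.

ROBOT

A 6-joint arm with a two-finger parallel gripper is mounted at the origin on a cart in front of the work surface, level with it; the furniture and walls round the work are solid. World frame = base frame: x ahead of the robot, y to its left, z up, the work surface at z = 0. Lengths are in m, angles in rad, forces in N, time in s.
With the tool pointing down it reaches from about 0.35 to 0.775 m from the base axis. Payload 5.5 kg.
Tool frame: the origin (TCP) lies at the very end of the fingers, on their centre line; the grasp point (between the pads) lies hold_point_z behind it (hold_point_z is the distance from the TCP to the grasp point, in m); x points along the fingers, y is the direction in which the jaws open and shut, and the axes are right-handed (so a half turn about x gives the same grasp; the last joint's range is limited). The gripper opens to 85 mm and grips with 20 to 120 N. Pads are 22 mm wide; open, the fingers measure 114 mm over their backs; the gripper's body (76 mm by 85 mm) begins 54 mm behind the grasp point. The pads swing forward as they close: fully open they stand 13 mm farther back than shut.
Start: joints at [-1.428, 0.313, 0.046, 1.304, 0, 1.431], TCP at [0.16, -0.552, 0.231] pointing down, gripper open.
Joint ranges: [-2.76, 2.76], [-0.86, 1.69], [-1.03, 1.26], [-2.2, 2.34], [-1.47, 1.5], [-3.14, 3.14]. Speed limits (rad/s): [2.57, 2.57, 3.14, 3.14, 3.14, 3.14].

INTERFACE

Orientations are given as a unit quaternion [w, x, y, z].
In Python, from workcell import * gives the robot as it stands. The module is installed in compiled form; this text tells all that it offers.
- The arm moves only by the tool step_arm, never from a script. Its argument "targets" is a list of rows, each a list of 3 entries, a list of its own where there are three numbers: the turn, a rotation vector about the tool's x, y, z in degrees, then the shift along the tool's x, y, z in cm, then the finger opening in cm, from 0 to 8.54. A call has exactly 10 rows; each row shifts and turns the commanded pose from where the row before left it, along the tool's axes as they then stand; what a row does not reach is not made up. A row lasts 1/10 s, in which the tool goes at most 50 mm and 8.59 degrees, less where a joint would pass 70% of its speed; a pose out of reach is approached as far as the arm can. A call with a gripper value outside its range is refused whole. The fingers move at their own pace and stop on an object; "force" is the grip in N (left out, the last holds). Time passes only in rows, so rows that do not move let the fingers close, or fill a call up. It gives the time, the measured TCP pose, the force and the opening at its end, in the units of the state.
- get_state(): the state, without advancing time (a new reading comes with each control period).
- read_camera(name): name is "scene" or "top"; returns the picture (384x512x3 uint8, red, green, blue); there is no depth.
- camera_model(name): a dict with "fx", "fy", "cx", "cy" (pixels), "xyz" and "rotation" of the camera in the world. Camera axes: x right, y down, z forward; pixel columns grow to the right and rows downward; lengths in m; the calibration is good to about 2 mm. A picture is of the moment at which its call begins. camera_model takes no time and is no camera call.
- hand_in(): hands the job in, once; it reports no verdict.
Trained networks look in the newest picture that a camera, given by its name, has taken for a name from the list of things; names that differ only in an ending like _2 or _b are one class to them, and where a whole thing is asked for, a point or a joint stands for the part that bears it (a point fixed in the world has none). Each returns a list of dicts, best first, with "p" (0 to 1); they miss things now and then, are a little off and sometimes report something else, mostly with a low value. They report only what shows in the picture. A call takes as long as a camera call.
- find_in(camera, label): "extent" ([left, top, width, height] in pixels, round what is visible of it).
- silhouettes(camera, label): "mask" (384x512 bool, what is visible of it) and "extent" ([left, top, width, height] in pixels, round what is visible of it).
The state is a dict: "clock": time; "joint_pos": joint angles; "qvel": joint speeds; "tau": joint torques, N m; "tcp_pos": TCP position; "orientation": TCP orientation; "wrist_force": force on the tool from outside, world axes, zero at the start; "ft_torque": the same for the moment, N m; "finger_gap": finger opening in m.
Only numpy, scipy, OpenCV 4.12 (cv2) and the standard library are available. Lean on these libraries where they do the work, as an engineer would, in place of code of your own. Each camera call takes 0.05 s, during which the arm holds its last target.

## Working session

There is one attempt and no reset: what is moved stays moved. The work goes in short steps, Python scripts to look and compute and a tool call to move; the robot and the scene stay as the last step left them, time stands still between calls to the robot, and variables do not carry over. Pictures are saved under pics/ and viewed, and the job is handed in when it is done.

Besides the shell and the picture viewer there is one more tool, called after "Emit:" as a command line: name --argument value ..., lists and objects as JSON in quotes. step_arm: Moves the arm, as the interface text tells. Its arguments: {"type":"object","properties":{"targets":{"type":"array","items":{"type":"array"}},"force":{"type":"number"}},"required":["targets"]}

```bash
mkdir -p pics; python3 - <<'E'
from workcell import *
import cv2, numpy as np
for n in ["scene","top"]:
    im=read_camera(n); cv2.imwrite(f"pics/{n}0.png",cv2.resize(im[:,:,::-1],(768,576)))
    cv2.imwrite(f"{n}0_raw.png",im[:,:,::-1])
    m=camera_model(n); print(n,m)
    for l in ["bar","crank_handle","crank_wheel","clamp","foot","bar_near_end"]:
        try: print(l,[(r["p"],r["extent"]) for r in find_in(n,l)][:3])
        except Exception as e: print(l,e)
print(get_state())
E
```

```text
scene {'fx': 386.5411158385998, 'fy': 386.5411158385998, 'cx': 257.70844907953864, 'cy': 187.5871318549207, 'xyz': array([-0.54761445,  1.05539976,  1.04494792]), 'rotation': array([ 0.19649863, -0.35490982,  0.8010055 , -0.44024709])}
bar [(0.58, [225.7, 222.0, 34.7, 7.0])]
crank_handle [(0.71, [149.7, 262.6, 43.2, 28.8])]
crank_wheel [(0.71, [205.1, 183.4, 27.5, 24.3])]
clamp [(0.58, [198.7, 185.5, 52.3, 61.0])]
foot []
bar_near_end [(0.54, [222.1, 221.6, 34.5, 13.5]), (0.38, [144.8, 260.9, 50.9, 31.7])]
top {'fx': 385.72369983770614, 'fy': 385.72369983770614, 'cx': 257.12899828397696, 'cy': 191.19364328498213, 'xyz': array([0.3391953 , 0.0910626 , 1.45604651]), 'rotation': array([-0.04489148,  0.71210273, -0.69864891,  0.05276512])}
bar [(0.47, [198.8, 203.8, 34.6, 18.8])]
crank_handle []
crank_wheel [(0.85, [165.4, 181.0, 36.7, 33.8])]
clamp [(0.6, [161.8, 181.4, 64.1, 45.9])]
foot []
bar_near_end []
{'clock': 0.7, 'joint_pos': array([-1.42756006e+00,  3.13158825e-01,  4.61129303e-02,  1.30360972e+00,
        1.78671626e-05,  1.43117947e+00]), 'qvel': array([-1.42603025e-05, -8.53993896e-04, -2.34458907e-04,  7.22761638e-04,
       -1.03969819e-03, -1.62737880e-04]), 'tau': array([-1.46525621e-03, -4.80287576e+01,  2.98751485e+01, -2.58335031e-04,
       -8.09324047e-05,  3.18083309e-06]), 'tcp_pos': array([ 0.16047345, -0.55219877,  0.23135193]), 'orientation': array([ 0.09972038,  0.70005338,  0.0996209 , -0.70004056]), 'wrist_force': array([ 0.4954302 , -0.73310555, -0.30528437]), 'ft_torque': array([0.03252028, 0.01288208, 0.03385464]), 'finger_gap': 0.08548522260605536}
```

View pics/scene0.png

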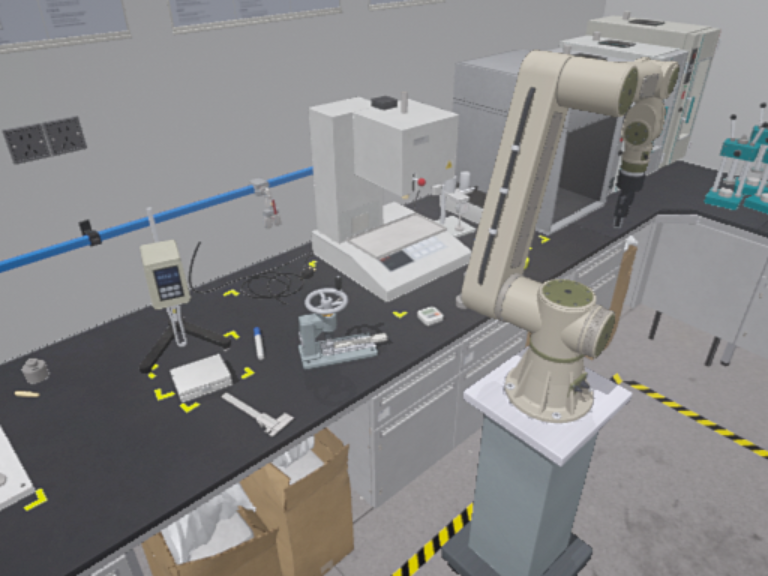

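View pics/top0.png

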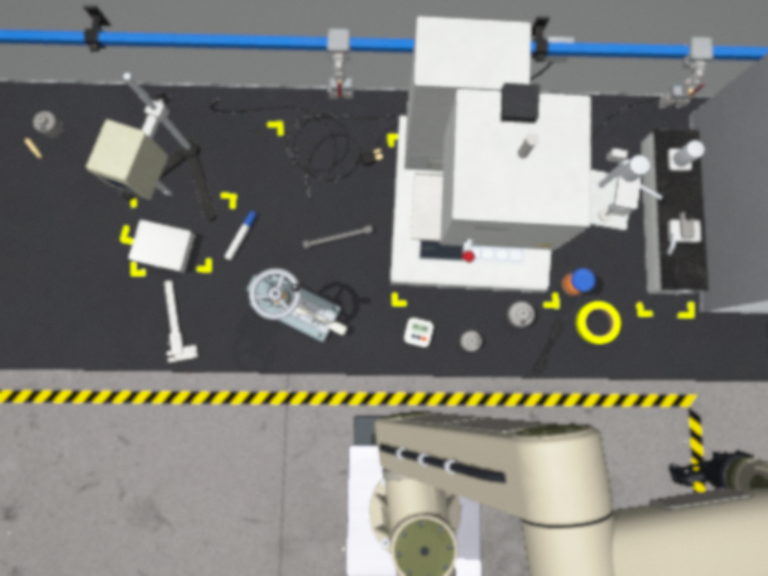

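```bash
python3 - <<'E'
import cv2
a=cv2.imread("top0_raw.png")[150:250,140:270]; cv2.imwrite("pics/t0c.png",cv2.resize(a,None,fx=6,fy=6,interpolation=cv2.INTER_CUBIC))
a=cv2.imread("scene0_raw.png")[160:260,170:300]; cv2.imwrite("pics/s0c.png",cv2.resize(a,None,fx=6,fy=6,interpolation=cv2.INTER_CUBIC))
E
```

```text
(no output)
```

View pics/t0c.png

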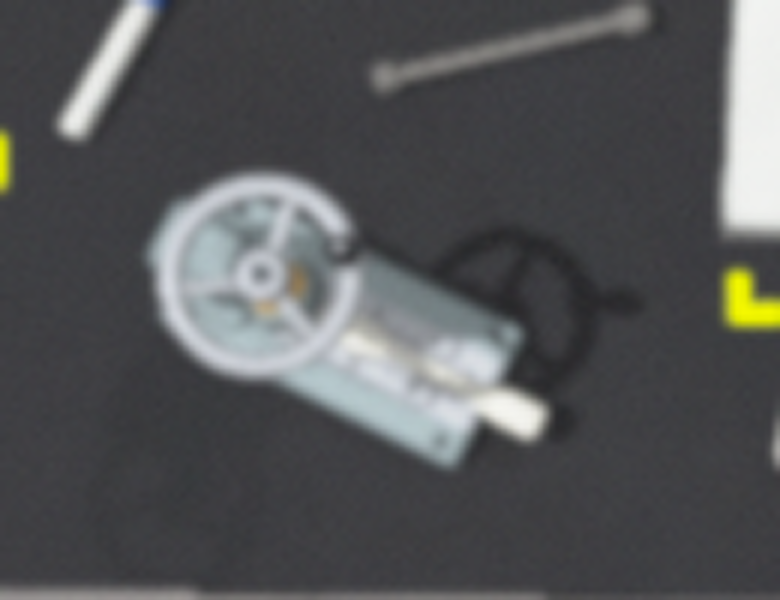

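View pics/s0c.png

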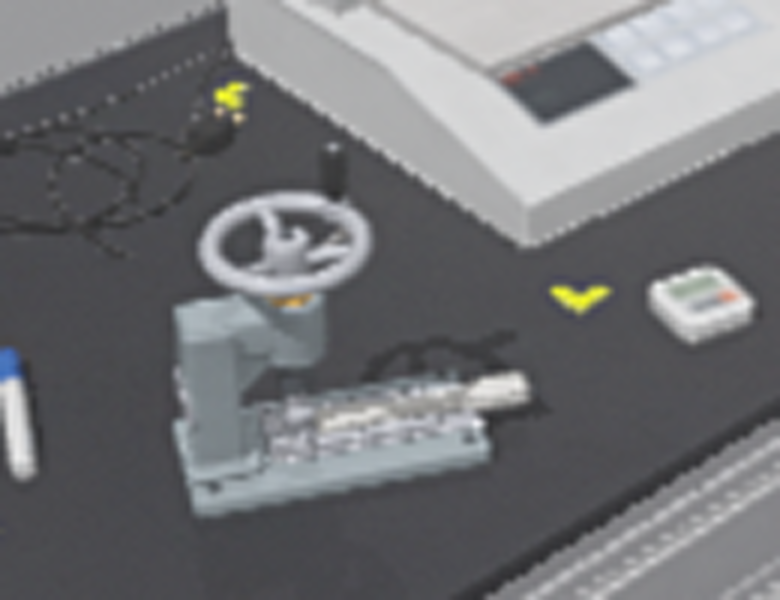

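```bash
cat > h.py <<'E'
import numpy as np, cv2
from scipy.spatial.transform import Rotation as R
from scipy.optimize import least_squares
from workcell import *
M={n:camera_model(n) for n in("scene","top")}
def rot(q): return R.from_quat(np.roll(q,-1))
def proj(n,P):
    m=M[n]; p=rot(m["rotation"]).inv().apply(np.atleast_2d(P)-m["xyz"])
    return np.c_[m["fx"]*p[:,0]/p[:,2]+m["cx"],m["fy"]*p[:,1]/p[:,2]+m["cy"]]
def back(n,u,v,z):
    m=M[n]; d=rot(m["rotation"]).apply([(u-m["cx"])/m["fx"],(v-m["cy"])/m["fy"],1]); return m["xyz"]+d*(z-m["xyz"][2])/d[2]
E
python3 - <<'E'
from h import *
def c(n,u,v): o={"top":(140,150),"scene":(170,160)}[n]; return np.array([(u+.5)/6-.5+o[0],(v+.5)/6-.5+o[1]])
for k,n,u,v,z in [("rim","top",258,275,.18),("rim","scene",287,243,.18),("hand","top",345,248,.227),("handtop","scene",333,148,.229),("near","top",530,425,.028),
 ("near","scene",518,390,.026),("c1","top",522,325,.018),("c2","top",455,467,.018),("c","scene",490,430,.018)]:
    print(k,n,c(n,u,v),back(n,*c(n,u,v),z).round(4))
E
```

```text
rim top [182.58333333 195.41666667] [0.4977 0.3262 0.18  ]
rim scene [217.41666667 200.08333333] [0.5054 0.3218 0.18  ]
hand top [197.08333333 190.91666667] [0.5073 0.2717 0.227 ]
handtop scene [225.08333333 184.25      ] [0.5152 0.2724 0.229 ]
near top [227.91666667 220.41666667] [0.4268 0.1829 0.028 ]
near scene [255.91666667 224.58333333] [0.4326 0.1822 0.026 ]
c1 top [226.58333333 203.75      ] [0.4897 0.1903 0.018 ]
c2 top [215.41666667 227.41666667] [0.4006 0.2291 0.018 ]
c scene [251.25 231.25] [0.4195 0.2204 0.018 ]
```

```bash
cat >> h.py <<'E'
def Tc(p,X):  # clamp->world
    c,s=np.cos(p[2]),np.sin(p[2]); X=np.atleast_2d(X).astype(float)
    return np.c_[p[0]+c*X[:,0]-s*X[:,1],p[1]+s*X[:,0]+c*X[:,1],X[:,2]]
def overlay(n,im,p,gap,phi,dz,fn,win,f=6):
    x0,y0,w,h=win
    a=cv2.resize(im[y0:y0+h,x0:x0+w,::-1],None,fx=f,fy=f,interpolation=cv2.INTER_CUBIC)
    def line(P,col,closed=True):
        u=proj(n,Tc(p,P)); u=((u-[x0,y0]+.5)*f-.5)
        cv2.polylines(a,[np.round(u).astype(int)],closed,col,1,cv2.LINE_AA)
    for z in(0,.018): line([[-.126,-.048,z],[.082,-.048,z],[.082,.048,z],[-.126,.048,z]],(0,0,255))
    t=np.linspace(0,2*np.pi,60)
    for r,z in((.0565,.18),(.0435,.18)): line(np.c_[r*np.cos(t),r*np.sin(t),0*t+z+dz],(0,255,0))
    e=.012-gap   # far end x
    e=.012-gap
    for z in(.02,.032): line([[e-.15,-.01,z],[e,-.01,z],[e,.01,z],[e-.15,.01,z]],(255,0,255))
    hx,hy=.05*np.cos(phi),.05*np.sin(phi)
    for r,z in((.007,.189),(.008,.229)): line(np.c_[hx+r*np.cos(t),hy+r*np.sin(t),0*t+z+dz],(0,255,255))
    cv2.imwrite(fn,a)
E
cat > w.py <<'E'
import sys
from h import *
p=[float(v) for v in sys.argv[1:4]]; gap=float(sys.argv[4]); phi=float(sys.argv[5]); tag=sys.argv[6]
for n,w in(("top",(140,150,130,100)),("scene",(170,160,130,100))):
    overlay(n,cv2.imread(n+"0_raw.png")[:,:,::-1],p,gap,np.deg2rad(phi),0.,f"pics/{n}_{tag}.png",w)
E
python3 w.py .498 .325 1.16 .03 -146 o1
```

```text
(no output)
```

View pics/top_o1.png

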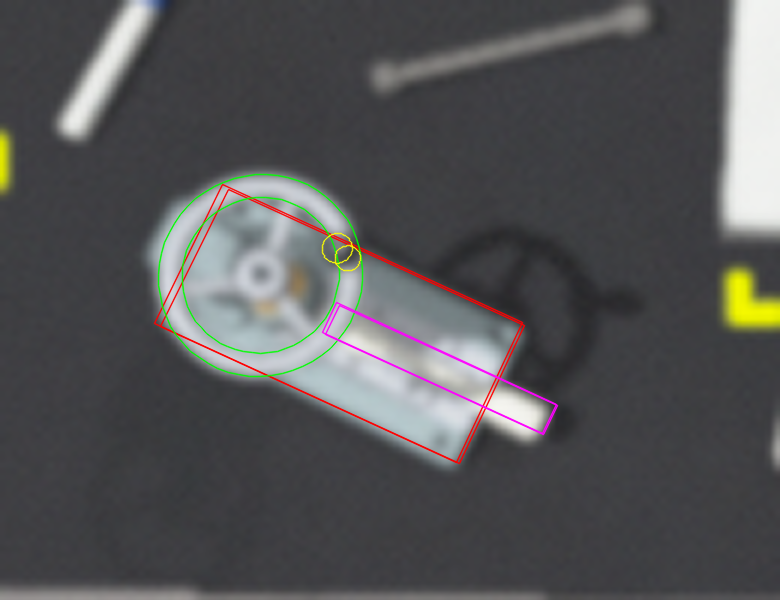

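View pics/scene_o1.png

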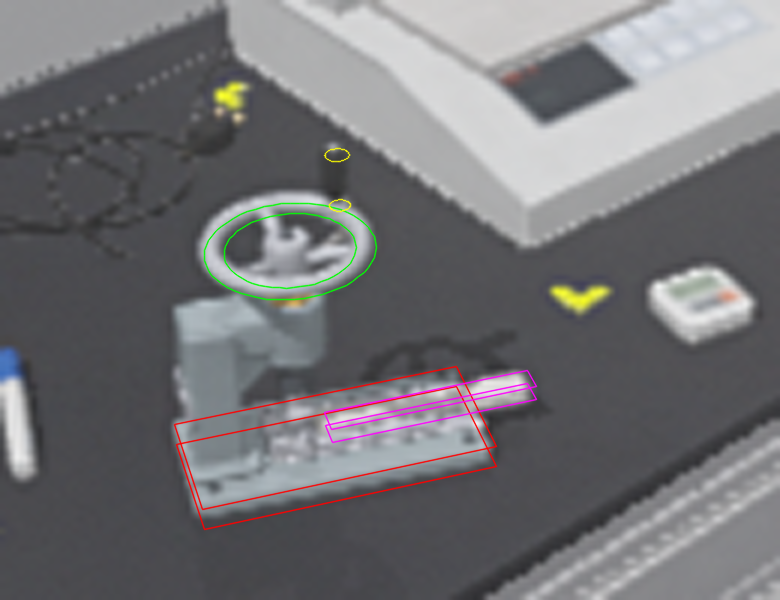

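```bash
python3 - <<'E'
import cv2
a=cv2.imread("top0_raw.png")[190:235,185:245]; cv2.imwrite("pics/t0d.png",cv2.resize(a,None,fx=13,fy=13,interpolation=cv2.INTER_CUBIC))
a=cv2.imread("scene0_raw.png")[210:250,195:262]; cv2.imwrite("pics/s0d.png",cv2.resize(a,None,fx=11,fy=11,interpolation=cv2.INTER_CUBIC))
E
```

```text
(no output)
```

View pics/t0d.png

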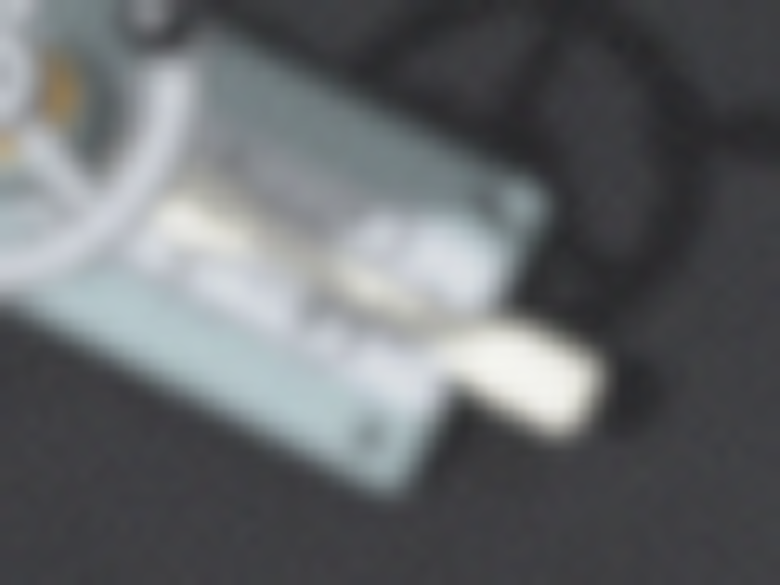

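View pics/s0d.png

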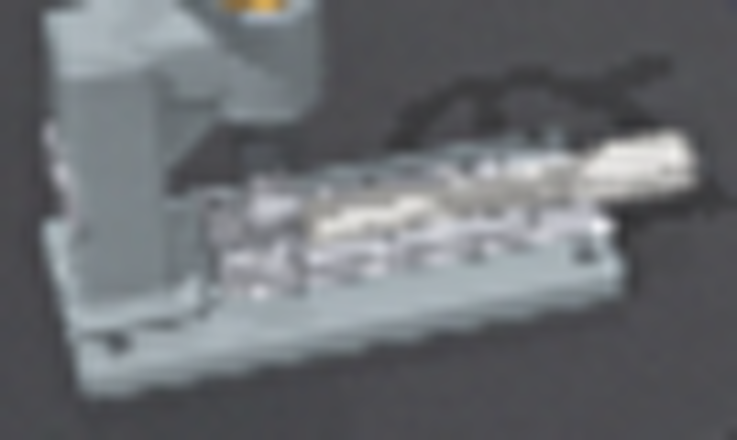

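```bash
python3 - <<'E'
from h import *
def d(n,u,v):
    o,f={"top":((185,190),13),"scene":((195,210),11)}[n]; return (u+.5)/f-.5+o[0],(v+.5)/f-.5+o[1]
def c(n,u,v): o={"top":(140,150),"scene":(170,160)}[n]; return (u+.5)/6-.5+o[0],(v+.5)/6-.5+o[1]
# (cam,pixel,z, cx or None, cy or None)
B='bar'
top=[("top",d("top",550,197),.018,-.126,-.048),("top",d("top",402,499),.018,-.126,.048),
("top",d("top",240,40),.018,None,-.048),("top",d("top",390,108),.018,None,-.048),("top",d("top",120,365),.018,None,.048),("top",d("top",250,432),.018,None,.048),
("top",c("top",259,275),.18,0,0),
("top",d("top",605,372),.032,B,-.01),("top",d("top",558,437),.032,B,.01),("top",d("top",480,322),.032,None,-.01) if 0 else ("top",d("top",500,410),.032,None,.01)]
sc=[("scene",d("scene",625,262),.018,-.126,.048),("scene",d("scene",620,298),.0,-.126,.048),("scene",d("scene",90,398),.0,.082,.048),("scene",d("scene",45,232),.018,.082,-.048) ,
("scene",c("scene",286,243),.18,0,0),
("scene",d("scene",697,152),.032,B,.01),("scene",d("scene",688,130),.032,B,-.01),("scene",d("scene",697,188),.020,B,.01)]
def inv(p,P):
    dx,dy=P[0]-p[0],P[1]-p[1]; c_,s=np.cos(p[2]),np.sin(p[2]); return c_*dx+s*dy,-s*dx+c_*dy
def fit(L,free=True,off=False):
    def f(q):
        r=[]
        for n,uv,z,x,y in L:
            P=back(n,*uv,z)
            if off and n=="scene": P=P-np.array([q[4],q[5],0])
            X=inv(q,P)
            if x is not None: r.append(X[0]-(q[3] if x==B else x))
            if y is not None: r.append(X[1]-y)
        return 1e3*np.array(r)
    s=least_squares(f,[.498,.325,1.14,-.168]+([0,0] if off else []),loss="soft_l1"); 
    print(s.x.round(4),"gap",(-.138-s.x[3]).round(4)); print(f(s.x).round(1))
fit(top);fit(sc);fit(top+sc);fit(top+sc,off=True)
E
```

```text
[ 0.4969  0.3239  1.1214 -0.1626] gap 0.0246
[ 0.  -0.8 -2.2 -0.9 -0.9 -2.9  1.6  1.8  1.9 -0.  -1.7 -0.7  1.7  1.6
  2.3]
[ 0.5061  0.3224  1.1239 -0.1664] gap 0.0284
[-0.1 -0.4  1.8 -1.5 -2.  -2.3  0.4 14.1 -0.3  0.2 -0.2 -2.5 -0.9  3.
  1.9  4.4]
[ 0.4983  0.3254  1.1318 -0.1655] gap 0.0275
[ -2.4   1.1  -3.6   1.1   0.   -1.5   2.7   3.3  -0.    0.6  -0.9   1.6
   2.8   4.    4.4   0.9  -7.8   2.8  -8.8  -1.  -11.3   0.8   5.1   0.4
  -8.2  -0.4  -9.5  -1.2  -4.    1.7  -2.6]
[ 0.4973  0.3247  1.1214 -0.1652  0.0088 -0.0027] gap 0.0272
[-0.9 -0.8 -3.1 -0.9 -0.9 -2.9  1.6  1.8  1.  -0.  -0.1 -0.7  3.4  1.6
  2.3  0.1 -0.6  2.  -1.6 -1.8 -2.   0.8 14.5  0.1  0.3 -1.1 -2.8 -1.7
  2.7  1.   4.1]
```

```bash
python3 - <<'E'
from h import *
s=get_state()
print(rot(s["orientation"]).as_matrix().round(3))
k=1/1.5
for nm,u,v,z in [("head front bottom L",452,218,.35),("head frontbot2",553,248,.3),("platform front L",391,283,.07),("platform front R",549,290,.07),("tower? ",605,225,.15),("table edge",385,378,0),("timer",419,333,.019),("jar",580,281,.08),("wb",471,341,.04),("wa",521,314,.046),("spare",545,345,.008),("oven edge",690,290,.2),("oven edge2",705,310,0)]:
    print(nm,back("top",u*k,v*k,z).round(3))
E
```

```text
[[ 0.     0.279 -0.96 ]
 [-0.    -0.96  -0.279]
 [-1.     0.     0.   ]]
head front bottom L [ 0.632 -0.048  0.35 ]
head frontbot2 [ 0.587 -0.261  0.3  ]
platform front L [0.542 0.065 0.07 ]
platform front R [ 0.532 -0.319  0.07 ]
tower?  [ 0.676 -0.429  0.15 ]
table edge [0.313 0.074 0.   ]
timer [ 0.425 -0.008  0.019]
jar [ 0.554 -0.391  0.08 ]
wb [ 0.407 -0.134  0.04 ]
wa [ 0.475 -0.256  0.046]
spare [ 0.402 -0.324  0.008]
oven edge [ 0.52  -0.592  0.2  ]
oven edge2 [ 0.498 -0.737  0.   ]
```

Emit:
step_arm --targets '[[[0, 0, 0], [0, -2.93, -3.45], 0], [[0, 0, 0], [0, -2.93, -3.45], 0], [[0, 0, 0], [0, -2.93, -3.45], 0], [[0, 0, 0], [0, -2.93, -3.45], 0], [[0, 0, 0], [0, -2.93, -3.45], 0], [[0, 0, 0], [0, -2.93, -3.45], 0], [[0, 0, 0], [0, -2.93, -3.45], 0], [[0, 0, 0], [0, -2.93, -3.45], 0], [[0, 0, 0], [0, -4.0, -1.75], 0], [[0, 0, 0], [0, -4.0, -1.75], 0]]'

```text
clock: 1.7
tcp_pos: [0.3718, -0.1619, 0.2314]
orientation: [0.1, 0.7, 0.1, -0.7]
wrist_force: [-0.5, 0.1, 0.2]
finger_gap: 0.0
```

Emit:
step_arm --targets '[[[0, 0, 0], [0, -4.05, -1.75], 0], [[0, 0, 0], [0, -4.05, -1.75], 0], [[0, 0, 0], [0, -4.05, -1.75], 0], [[0, 0, 0], [0, -4.05, -1.75], 0], [[0, 0, 0], [0, -4.05, -1.75], 0], [[0, 0, 0], [0, -4.05, -1.75], 0], [[0, 0, 0], [0, -4.05, -1.75], 0], [[-8, 0, 0], [0, 0, 0], 0], [[-8, 0, 0], [0, 0, 0], 0], [[-8, 0, 0], [0, 0, 0], 0]]'

```text
clock: 2.7
tcp_pos: [0.4097, 0.1437, 0.2313]
orientation: [0.246, 0.663, 0.246, -0.663]
wrist_force: [0.6, -0.8, -0.5]
finger_gap: 0.0001
```

Emit:
step_arm --targets '[[[-8, 0, 0], [3, 0, 0], 0], [[-8, 0, 0], [3, 0, 0], 0], [[-8, 0, 0], [3, 0, 0], 0], [[0, 0, 0], [3, 0, 0], 0], [[0, 0, 0], [0, 0, 0], 0], [[0, 0, 0], [0, 0, 0], 0], [[0, 0, 0], [0, 0, 0], 0], [[0, 0, 0], [0, 0, 0], 0], [[0, 0, 0], [0, 0, 0], 0], [[0, 0, 0], [0, 0, 0], 0]]'

```text
clock: 3.7
tcp_pos: [0.4104, 0.143, 0.112]
orientation: [0.376, 0.599, 0.376, -0.599]
wrist_force: [0.2, -0.5, 0.6]
finger_gap: -0.0
```

```bash
cat > look.py <<'E'
import sys
from h import *
tag=sys.argv[1]
s=get_state(); print(s["clock"],s["tcp_pos"].round(4),s["joint_pos"].round(3),s["wrist_force"].round(2),s["finger_gap"].round(4)); print(rot(s["orientation"]).as_matrix().round(3))
for n,w in(("top",(140,150,130,100)),("scene",(170,160,130,100))):
    im=read_camera(n); cv2.imwrite(f"{n}_{tag}_raw.png",im[:,:,::-1])
    x0,y0,ww,h=w; a=cv2.resize(im[y0:y0+h,x0:x0+ww,::-1],None,fx=6,fy=6,interpolation=cv2.INTER_CUBIC)
    u=(proj(n,s["tcp_pos"])[0]-[x0,y0]+.5)*6-.5; print(n,"tcp proj crop",u.round(0))
    cv2.circle(a,tuple(int(v) for v in u.round()),3,(0,0,255),-1)
    cv2.imwrite(f"pics/{n}_{tag}.png",a)
E
python3 look.py a1
```

```text
Traceback (most recent call last):
  File "look.py", line 4, in <module>
    s=get_state(); print(s["clock"],s["tcp_pos"].round(4),s["joint_pos"].round(3),s["wrist_force"].round(2),s["finger_gap"].round(4)); print(rot(s["orientation"]).as_matrix().round(3))
                                                                                                            ^^^^^^^^^^^^^^^^^^^^^
AttributeError: 'float' object has no attribute 'round'
```

```bash
sed -i 's/s\["finger_gap"\].round(4)/s["finger_gap"]/' look.py; python3 look.py a1
```

```text
3.7 [0.4104 0.143  0.112 ] [ 0.15   0.121 -0.507  0.942 -0.     2.171] [ 0.18 -0.46  0.65] -4.82957834614743e-05
[[ 0.001  0.9   -0.435]
 [ 0.    -0.435 -0.9  ]
 [-1.     0.001 -0.001]]
top tcp proj crop [589. 446.]
scene tcp proj crop [581. 283.]
```

View pics/top_a1.png

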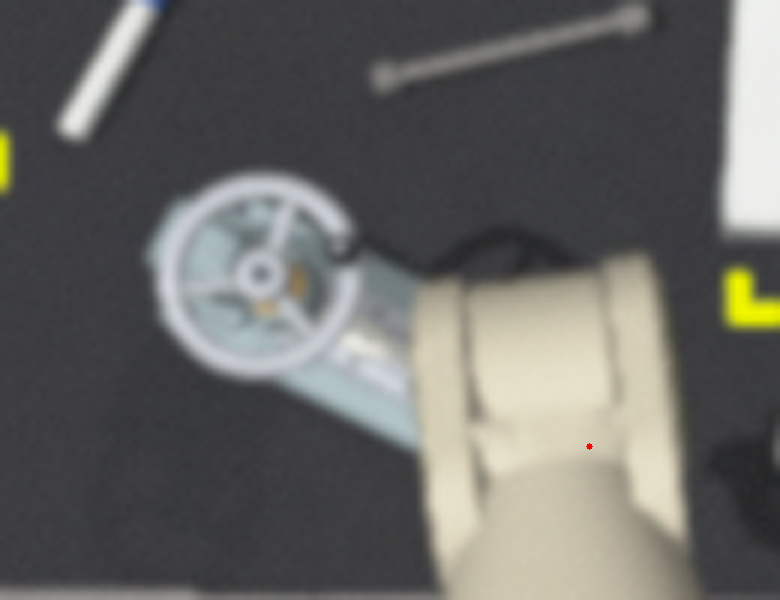

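View pics/scene_a1.png

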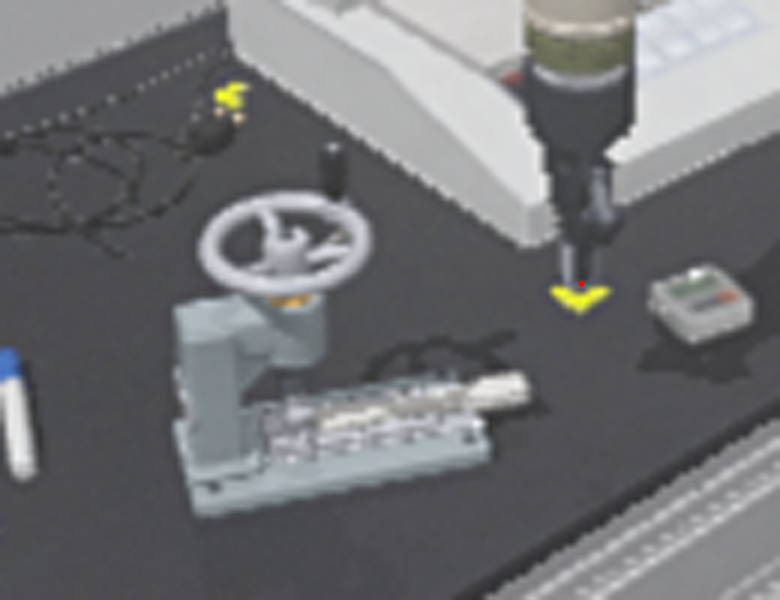

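Emit:
step_arm --targets '[[[0, 0, 0], [2, 0, 0], 0], [[0, 0, 0], [2, 0, 0], 0], [[0, 0, 0], [2, 0, 0], 0], [[0, 0, 0], [2, 0, 0], 0], [[0, 0, 0], [1.8, 0, 0], 0], [[0, 0, 0], [0, 0, 0], 0], [[0, 0, 0], [0, 0, 0], 0], [[0, 0, 0], [0, 0, 0], 0], [[0, 0, 0], [0, 0, 0], 0], [[0, 0, 0], [0, 0, 0], 0]]'

```text
clock: 4.8
tcp_pos: [0.4106, 0.143, 0.014]
orientation: [0.376, 0.6, 0.376, -0.598]
wrist_force: [0.7, -0.2, 0.7]
finger_gap: 0.0
```

```bash
python3 look.py a2; python3 - <<'E'
import cv2
a=cv2.imread("scene_a2_raw.png")[200:250,210:285]; cv2.imwrite("pics/s_a2d.png",cv2.resize(a,None,fx=10,fy=10,interpolation=cv2.INTER_CUBIC))
from h import *
s=get_state(); t=s["tcp_pos"]; Rm=rot(s["orientation"])
print((proj("scene",t)-[210,200]+.5)*10)
b=np.array([[0,y,z] for y,z in((-.0145,-.011),(.0145,-.011),(.0145,.011),(-.0145,.011))])
print(((proj("scene",t+Rm.apply(b))-[210,200]+.5)*10).round())
E
```

```text
4.8 [0.4106 0.143  0.014 ] [ 0.15   0.242 -0.643  0.684 -0.     2.171] [ 0.7  -0.24  0.73] 3.067890225483136e-05
[[ 0.002  0.9   -0.435]
 [ 0.    -0.435 -0.9  ]
 [-1.     0.001 -0.001]]
top tcp proj crop [595. 454.]
scene tcp proj crop [579. 394.]
[[566.39185967 259.12562947]]
[[552. 284.]
 [532. 244.]
 [581. 235.]
 [601. 275.]]
```

View pics/s_a2d.png

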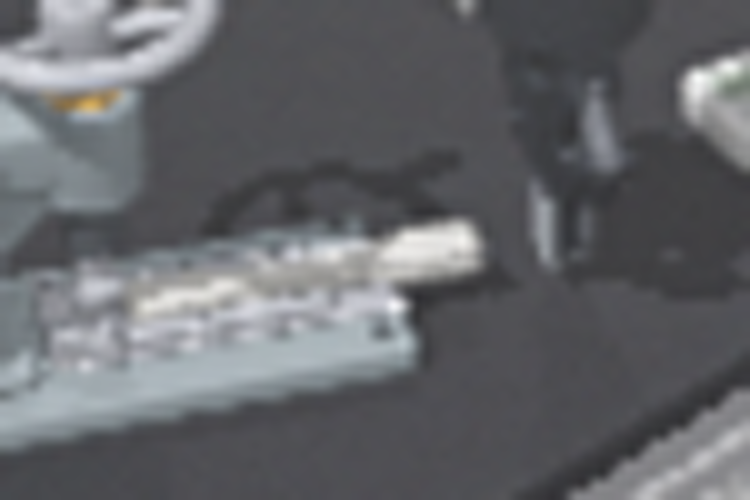

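View pics/top_a2.png

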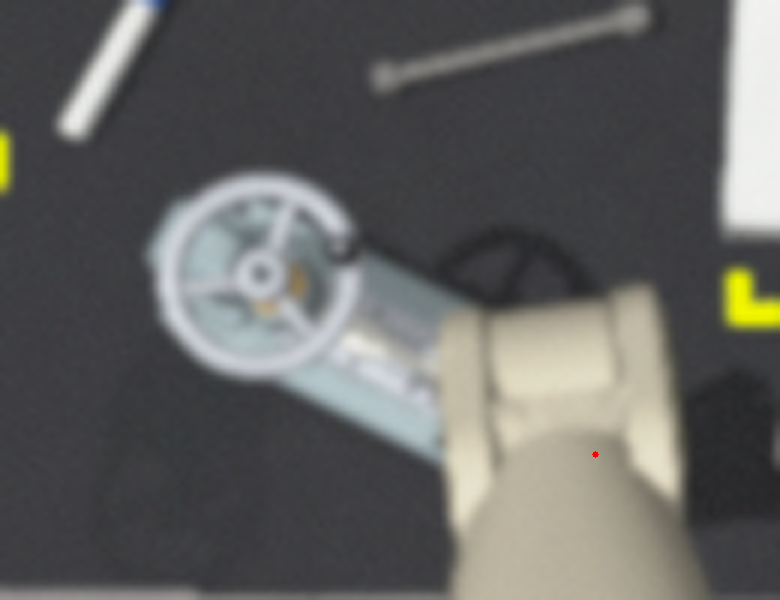

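Emit:
step_arm --targets '[[[0, 0, 0], [0, 0, -1], 0], [[0, 0, 0], [0, 0, -1], 0], [[0, 0, 0], [0, 0, -0.3], 0], [[0, 0, 0], [0, 0, -0.3], 0], [[0, 0, 0], [0, 0, -0.3], 0], [[0, 0, 0], [0, 0, -0.3], 0], [[0, 0, 0], [0, 0, -0.3], 0], [[0, 0, 0], [0, 0, -0.3], 0], [[0, 0, 0], [0, 0, -0.3], 0], [[0, 0, 0], [0, 0, -0.3], 0]]'

```text
clock: 5.9
tcp_pos: [0.4291, 0.1827, 0.0132]
orientation: [-0.376, -0.599, -0.376, 0.599]
wrist_force: [0.5, -0.1, -0.1]
finger_gap: 0.0
```

```bash
python3 look.py a3; python3 - <<'E'
import cv2
a=cv2.imread("scene_a3_raw.png")[200:250,210:285]; cv2.imwrite("pics/s_a3d.png",cv2.resize(a,None,fx=10,fy=10,interpolation=cv2.INTER_CUBIC))
E
```

```text
5.9 [0.4291 0.1827 0.0132] [ 0.23   0.296 -0.568  0.707 -0.     2.251] [ 0.54 -0.09 -0.12] 1.7409518717591187e-05
[[-0.     0.9   -0.435]
 [-0.    -0.435 -0.9  ]
 [-1.     0.     0.   ]]
top tcp proj crop [532. 423.]
scene tcp proj crop [521. 407.]
```

View pics/s_a3d.png

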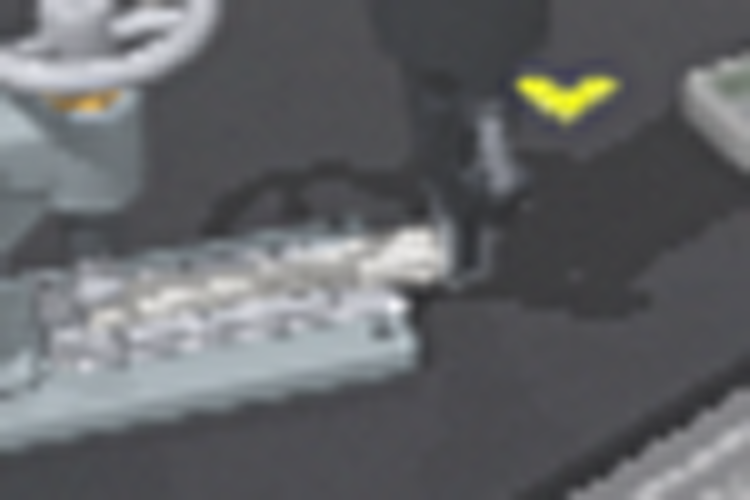

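Emit:
step_arm --targets '[[[0, 0, 0], [0, 0, -0.1], 0], [[0, 0, 0], [0, 0, -0.1], 0], [[0, 0, 0], [0, 0, -0.1], 0], [[0, 0, 0], [0, 0, -0.1], 0], [[0, 0, 0], [0, 0, -0.1], 0], [[0, 0, 0], [0, 0, -0.1], 0], [[0, 0, 0], [0, 0, 0], 0], [[0, 0, 0], [0, 0, 0], 0], [[0, 0, 0], [0, 0, 0], 0], [[0, 0, 0], [0, 0, 0], 0]]'

```text
clock: 7.0
tcp_pos: [0.4317, 0.1879, 0.0133]
orientation: [0.376, 0.599, 0.376, -0.599]
wrist_force: [1.6, -0.4, 0.1]
finger_gap: -0.0003
```

```bash
cat > f.py <<'E'
from h import *
s=get_state(); W=rot(s["orientation"]).inv().apply(s["wrist_force"]); print(s["clock"],s["tcp_pos"].round(4),"tool force",W.round(2), s["ft_torque"].round(3))
p=[.4973,.3247,1.1214]; d=s["tcp_pos"]-[p[0],p[1],0]; c,sn=np.cos(p[2]),np.sin(p[2]); print("clamp xy",(c*d[0]+sn*d[1]).round(4),(-sn*d[0]+c*d[1]).round(4))
E
python3 f.py
```

```text
7.0 [0.4317 0.1879 0.0133] tool force [-0.1   1.64 -0.31] [0.024 0.01  0.011]
clamp xy -0.1517 -0.0003
```

Emit:
step_arm --targets '[[[0, 0, 0], [0, 0, -0.1], 0], [[0, 0, 0], [0, 0, -0.1], 0], [[0, 0, 0], [0, 0, -0.1], 0], [[0, 0, 0], [0, 0, 0], 0], [[0, 0, 0], [0, 0, 0], 0], [[0, 0, 0], [0, 0, 0], 0], [[0, 0, 0], [0, 0, 0], 0], [[0, 0, 0], [0, 0, 0], 0], [[0, 0, 0], [0, 0, 0], 0], [[0, 0, 0], [0, 0, 0], 0]]'

```text
clock: 8.0
tcp_pos: [0.433, 0.1906, 0.0133]
orientation: [-0.376, -0.599, -0.376, 0.599]
wrist_force: [0.0, -0.0, 0.2]
finger_gap: -0.0003
```

```bash
python3 f.py
```

```text
8.0 [0.433  0.1906 0.0133] tool force [-0.17  0.05  0.03] [ 0.027  0.035 -0.023]
clamp xy -0.1487 -0.0003
```

Emit:
step_arm --targets '[[[0, 0, 0], [0, 0, -0.05], 0], [[0, 0, 0], [0, 0, -0.05], 0], [[0, 0, 0], [0, 0, -0.05], 0], [[0, 0, 0], [0, 0, -0.05], 0], [[0, 0, 0], [0, 0, -0.05], 0], [[0, 0, 0], [0, 0, -0.05], 0], [[0, 0, 0], [0, 0, 0], 0], [[0, 0, 0], [0, 0, 0], 0], [[0, 0, 0], [0, 0, 0], 0], [[0, 0, 0], [0, 0, 0], 0]]'

```text
clock: 9.0
tcp_pos: [0.4331, 0.1911, 0.0132]
orientation: [-0.377, -0.598, -0.374, 0.601]
wrist_force: [-2.7, -9.5, 6.3]
finger_gap: 0.0001
```

```bash
python3 f.py
```

```text
9.0 [0.4331 0.1911 0.0132] tool force [-6.24  1.71  9.74] [-1.869  0.546 -0.036]
clamp xy -0.1483 -0.0002
```

Emit:
step_arm --targets '[[[0, 0, 0], [0, 0, 0.3], 0], [[0, 0, 0], [0, 0, 1], 0], [[0, 0, 0], [0, 0, 2], 0], [[0, 0, 0], [0, 0, 2], 0], [[0, 0, 0], [-4, 0, 2], 0], [[0, 0, 0], [-4, 0, 4], 0], [[0, 0, 0], [-4, 0, 4], 0], [[0, 0, 0], [-4, 0, 0], 0], [[0, 0, 0], [-4, 0, 0], 0], [[0, 0, 0], [-4, 0, 0], 0]]'

```text
clock: 10.0
tcp_pos: [0.3712, 0.0636, 0.2457]
orientation: [0.376, 0.6, 0.375, -0.599]
wrist_force: [1.2, -0.1, -0.2]
finger_gap: -0.0002
```

```bash
python3 look.py a4; python3 f.py; python3 - <<'E'
import cv2
a=cv2.imread("scene_a4_raw.png")[200:250,195:270]; cv2.imwrite("pics/s_a4d.png",cv2.resize(a,None,fx=10,fy=10,interpolation=cv2.INTER_CUBIC))
E
```

```text
10.0 [0.3712 0.0636 0.2457] [-4.500e-02 -7.900e-02 -3.690e-01  1.280e+00  1.000e-03  1.977e+00] [ 1.24 -0.07 -0.18] -0.0001606015121288349
[[ 0.001  0.9   -0.436]
 [ 0.001 -0.436 -0.9  ]
 [-1.     0.001 -0.001]]
top tcp proj crop [730. 510.]
scene tcp proj crop [708. 100.]
10.1 [0.3746 0.0637 0.249 ] tool force [ 0.36  0.59 -0.57] [0.047 0.019 0.004]
clamp xy -0.2884 -0.0028
```

View pics/s_a4d.png

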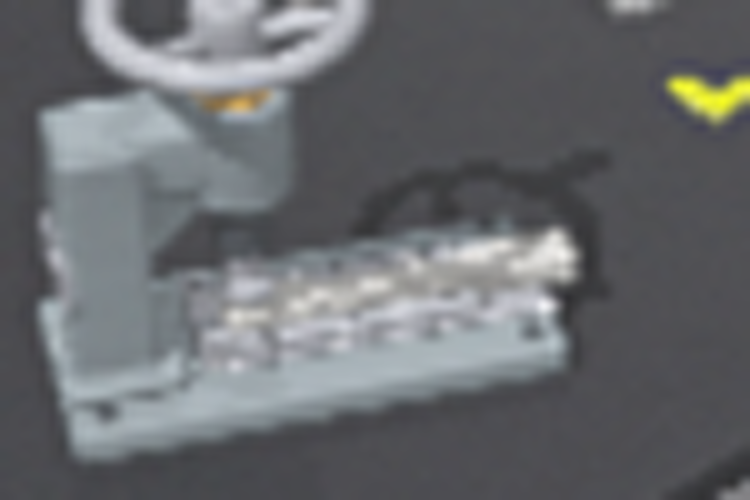

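View pics/top_a4.png

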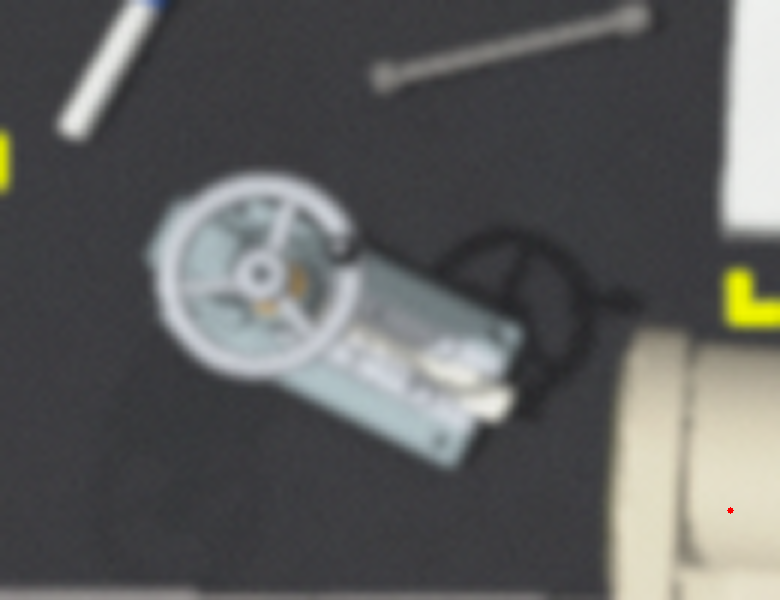

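```bash
python3 - <<'E'
from h import *
def c(n,u,v): o={"top":(140,150),"scene":(170,160)}[n]; return (u+.5)/6-.5+o[0],(v+.5)/6-.5+o[1]
o=np.array([.4973,.3247])
for n,u,v,z,off in [("top",345,250,.21,0),("scene",333,148,.229,1),("scene",336,193,.189,1),("top",295,205,.18,0),("top",190,285,.18,0),("top",310,330,.18,0)]:
    P=back(n,*c(n,u,v),z)[:2]-off*np.array([.0088,-.0027]); d=P-o; print(n,P.round(4),np.hypot(*d).round(4),np.rad2deg(np.arctan2(d[1],d[0])).round(1))
cv2.imwrite("pics/w.png",np.hstack([cv2.resize(cv2.imread("top_a4_raw.png")[175:217,160:206],None,fx=8,fy=8,interpolation=cv2.INTER_CUBIC),cv2.resize(cv2.imread("scene_a4_raw.png")[176:218,196:242],None,fx=8,fy=8,interpolation=cv2.INTER_CUBIC)]))
print(silhouettes("top","crank_handle")[:1] and [(r["p"],r["extent"]) for r in silhouettes("top","crank_handle")])
print([(r["p"],r["extent"]) for r in find_in("scene","crank_handle")])
E
```

```text
top [0.5086 0.2742] 0.0518 -77.4
scene [0.5064 0.2751] 0.0504 -79.5
scene [0.5115 0.271 ] 0.0555 -75.2
top [0.5374 0.3074] 0.0437 -23.4
top [0.4914 0.3635] 0.0393 98.7
top [0.4676 0.2961] 0.0412 -136.1
[]
[(0.23, [149.1, 262.4, 43.3, 26.9])]
```

View pics/w.png

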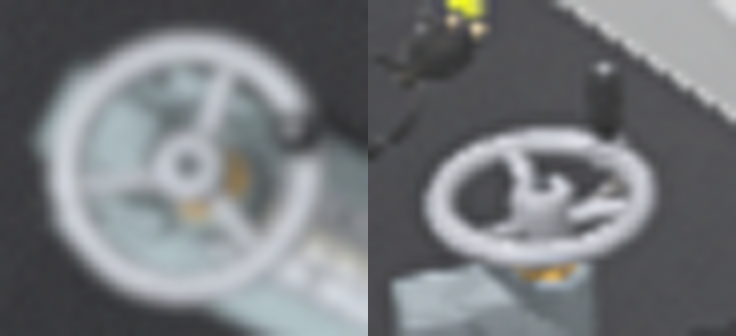

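```bash
cat > plan.py <<'E'
from h import *
C=np.array([.4990,.3245]); Yt=np.array([.9,-.4359]); Zt=np.array([-.4359,-.9])
hy,hz,rh,Rw=.0135,.011,.0075,.05
def D(b):
    bt=np.array([abs(b@Yt),abs(b@Zt)])
    lo,hi=0,.06
    for _ in range(50):
        m=(lo+hi)/2; q=np.maximum(m*bt-[hy,hz],0)
        if np.hypot(*q)<rh: lo=m
        else: hi=m
    return lo
def finger(phi,extra=0):
    b=np.array([-np.sin(phi),np.cos(phi)]); return C+Rw*np.array([np.cos(phi),np.sin(phi)])+b*(D(b)+extra)
E
python3 - <<'E'
from plan import *
p0=np.deg2rad(-78)
s=get_state(); S=finger(p0,.015); print("S",S, finger(p0)); d=S-s["tcp_pos"][:2]; print("tool Y,Z cm",d@Yt*100,d@Zt*100)
E
```

```text
S [0.54842206 0.28388795] [0.53374984 0.28076928]
tool Y,Z cm 6.261421822686568 -27.482552142325368
```

Emit:
step_arm --targets '[[[0, 0, 0], [-1.2, 0, 0], 0], [[0, 0, 0], [0, 0.9, -3.93], 0], [[0, 0, 0], [0, 0.9, -3.93], 0], [[0, 0, 0], [0, 0.9, -3.93], 0], [[0, 0, 0], [0, 0.9, -3.93], 0], [[0, 0, 0], [0, 0.9, -3.93], 0], [[0, 0, 0], [0, 0.9, -3.93], 0], [[0, 0, 0], [0, 0.9, -3.93], 0], [[0, 0, 0], [0, 0, 0], 0], [[0, 0, 0], [0, 0, 0], 0]]'

```text
clock: 11.2
tcp_pos: [0.5474, 0.2845, 0.2537]
orientation: [-0.376, -0.597, -0.376, 0.6]
wrist_force: [-0.5, -0.0, -0.1]
finger_gap: 0.0001
```

```bash
python3 look.py a5
```

```text
11.2 [0.5474 0.2845 0.2537] [ 0.349  0.398  0.222  1.4   -0.     2.369] [-0.51 -0.01 -0.06] 0.00011822405581404578
[[-0.004  0.901 -0.434]
 [-0.002 -0.434 -0.901]
 [-1.    -0.003  0.003]]
top tcp proj crop [317. 165.]
scene tcp proj crop [287. 104.]
```

View pics/scene_a5.png

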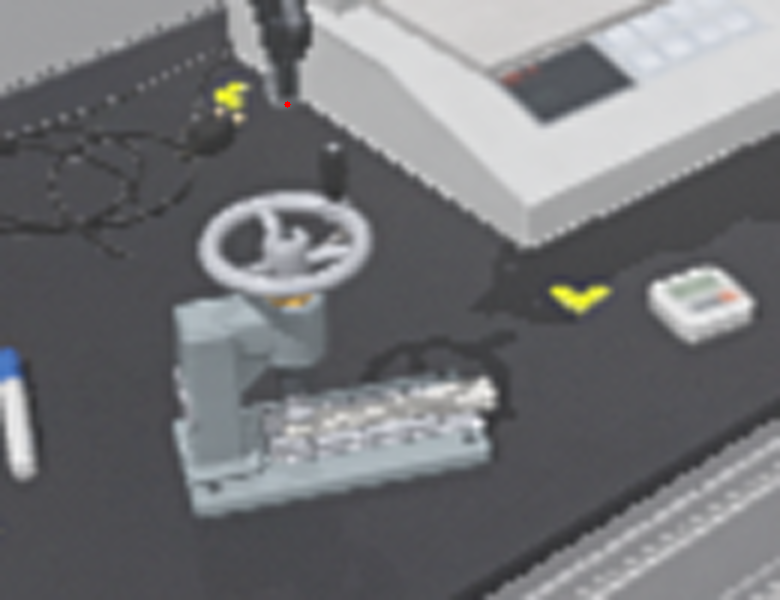

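Emit:
step_arm --targets '[[[0, 0, 0], [1.5, 0, 0], 0], [[0, 0, 0], [1.5, 0, 0], 0], [[0, 0, 0], [1.5, 0, 0], 0], [[0, 0, 0], [1, 0, 0], 0], [[0, 0, 0], [0, 0, 0], 0], [[0, 0, 0], [0, 0, 0], 0], [[0, 0, 0], [0, 0, 0], 0], [[0, 0, 0], [0, 0, 0], 0], [[0, 0, 0], [0, 0, 0], 0], [[0, 0, 0], [0, 0, 0], 0]]'

```text
clock: 12.3
tcp_pos: [0.5483, 0.2843, 0.2012]
orientation: [0.376, 0.599, 0.376, -0.599]
wrist_force: [-0.5, 0.7, 0.7]
finger_gap: 0.0
```

```bash
python3 look.py a6; python3 - <<'E'
from plan import *
import json
s=get_state(); z=s["tcp_pos"][2]
# path: approach + arc, 5 deg rows
p0=np.deg2rad(-78); 
P=[finger(p0,.007),finger(p0,0)]+[finger(p0-np.deg2rad(5*k)) for k in range(1,67)]
prev=s["tcp_pos"][:2].copy(); rows=[]; cz=0; dz=0
for i,q in enumerate(P):
    d=(q-prev)*100; r=[round(float(d@Yt),2),round(float(d@Zt),2)]; prev=prev+(r[0]*Yt+r[1]*Zt)/100
    x=0
    if i>=2:
        dz=(i-1)*5/360*1.0; x=round(dz-cz,2); cz+=x
    rows.append([[0,0,0],[x]+r,0])
json.dump(rows,open("rows.json","w"))
for i in range(0,len(rows),10): print(json.dumps(rows[i:i+10]))
E
```

```text
12.3 [0.5483 0.2843 0.2012] [ 0.349  0.406  0.106  1.271 -0.     2.369] [-0.52  0.74  0.71] 4.960968263122093e-05
[[ 0.     0.9   -0.435]
 [ 0.    -0.435 -0.9  ]
 [-1.     0.    -0.   ]]
top tcp proj crop [332. 180.]
scene tcp proj crop [291. 170.]
[[[0, 0, 0], [0, -0.6, 0.52], 0], [[0, 0, 0], [0, -0.55, 0.43], 0], [[0, 0, 0], [0.01, -0.26, 0.45], 0], [[0, 0, 0], [0.02, -0.34, 0.44], 0], [[0, 0, 0], [0.01, -0.39, 0.41], 0], [[0, 0, 0], [0.02, -0.41, 0.36], 0], [[0, 0, 0], [0.01, -0.42, 0.31], 0], [[0, 0, 0], [0.01, -0.43, 0.27], 0], [[0, 0, 0], [0.02, -0.43, 0.23], 0], [[0, 0, 0], [0.01, -0.44, 0.18], 0]]
[[[0, 0, 0], [0.02, -0.43, 0.15], 0], [[0, 0, 0], [0.01, -0.43, 0.12], 0], [[0, 0, 0], [0.01, -0.43, 0.08], 0], [[0, 0, 0], [0.02, -0.41, 0.06], 0], [[0, 0, 0], [0.01, -0.39, 0.04], 0], [[0, 0, 0], [0.01, -0.41, 0.01], 0], [[0, 0, 0], [0.02, -0.45, -0.05], 0], [[0, 0, 0], [0.01, -0.48, -0.11], 0], [[0, 0, 0], [0.02, -0.49, -0.19], 0], [[0, 0, 0], [0.01, -0.51, -0.27], 0]]
[[[0, 0, 0], [0.01, -0.49, -0.35], 0], [[0, 0, 0], [0.02, -0.44, -0.38], 0], [[0, 0, 0], [0.01, -0.38, -0.39], 0
[... 953 characters left out ...]
 0.42, -0.09], 0], [[0, 0, 0], [0.02, 0.41, -0.06], 0]]
[[[0, 0, 0], [0.01, 0.4, -0.04], 0], [[0, 0, 0], [0.01, 0.41, -0.01], 0], [[0, 0, 0], [0.02, 0.45, 0.05], 0], [[0, 0, 0], [0.01, 0.47, 0.11], 0], [[0, 0, 0], [0.02, 0.5, 0.19], 0], [[0, 0, 0], [0.01, 0.5, 0.27], 0], [[0, 0, 0], [0.01, 0.5, 0.35], 0], [[0, 0, 0], [0.02, 0.43, 0.38], 0], [[0, 0, 0], [0.01, 0.39, 0.4], 0], [[0, 0, 0], [0.02, 0.33, 0.4], 0]]
[[[0, 0, 0], [0.01, 0.29, 0.42], 0], [[0, 0, 0], [0.01, 0.25, 0.43], 0], [[0, 0, 0], [0.02, 0.2, 0.44], 0], [[0, 0, 0], [0.01, 0.16, 0.43], 0], [[0, 0, 0], [0.01, 0.13, 0.44], 0], [[0, 0, 0], [0.02, 0.09, 0.43], 0], [[0, 0, 0], [0.01, 0.07, 0.42], 0], [[0, 0, 0], [0.02, 0.03, 0.41], 0]]
```

View pics/scene_a6.png

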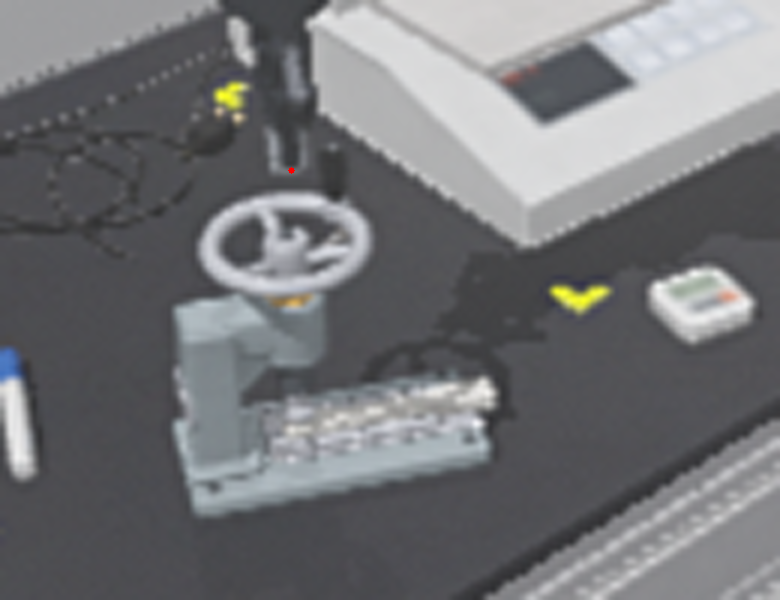

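Emit:
step_arm --targets '[[[0, 0, 0], [0, -0.6, 0.52], 0], [[0, 0, 0], [0, -0.55, 0.43], 0], [[0, 0, 0], [0.01, -0.26, 0.45], 0], [[0, 0, 0], [0.02, -0.34, 0.44], 0], [[0, 0, 0], [0.01, -0.39, 0.41], 0], [[0, 0, 0], [0.02, -0.41, 0.36], 0], [[0, 0, 0], [0.01, -0.42, 0.31], 0], [[0, 0, 0], [0.01, -0.43, 0.27], 0], [[0, 0, 0], [0.02, -0.43, 0.23], 0], [[0, 0, 0], [0.01, -0.44, 0.18], 0]]'

```text
clock: 13.4
tcp_pos: [0.4937, 0.2704, 0.1999]
orientation: [0.376, 0.599, 0.376, -0.599]
wrist_force: [1.8, 0.5, -1.6]
finger_gap: -0.0001
```

```bash
python3 look.py a7; python3 f.py; python3 -c "
from plan import *
print(finger(np.deg2rad(-118)))"
```

```text
13.4 [0.4937 0.2704 0.1999] [ 0.358  0.3   -0.049  1.221 -0.     2.38 ] [ 1.77  0.48 -1.61] -0.00010400922043447657
[[ 0.     0.9   -0.435]
 [-0.    -0.435 -0.9  ]
 [-1.     0.     0.   ]]
top tcp proj crop [354. 280.]
scene tcp proj crop [357. 196.]
13.5 [0.4931 0.2705 0.1999] tool force [ 0.26  0.45 -0.5 ] [-0.08  -0.093 -0.035]
clamp xy -0.0506 -0.0198
[0.49408139 0.27048677]
```

View pics/scene_a7.png

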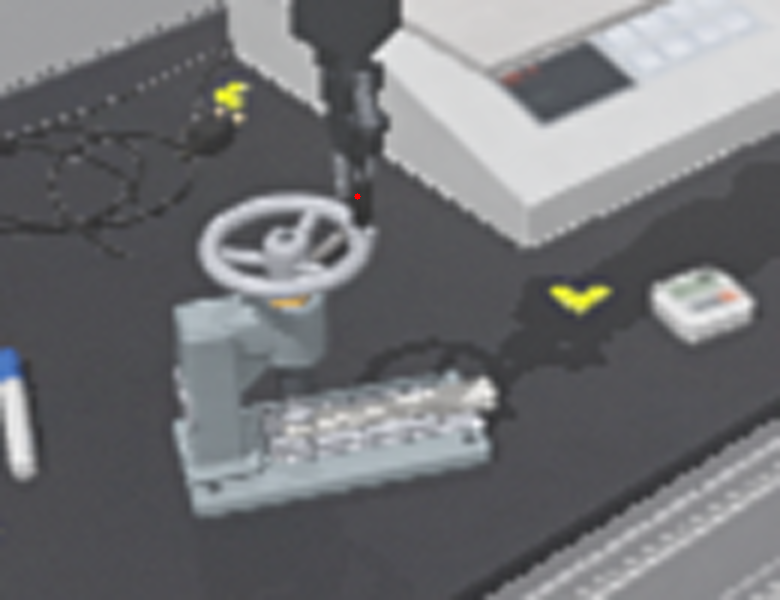

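Emit:
step_arm --targets '[[[0, 0, 0], [0.02, -0.43, 0.15], 0], [[0, 0, 0], [0.01, -0.43, 0.12], 0], [[0, 0, 0], [0.01, -0.43, 0.08], 0], [[0, 0, 0], [0.02, -0.41, 0.06], 0], [[0, 0, 0], [0.01, -0.39, 0.04], 0], [[0, 0, 0], [0.01, -0.41, 0.01], 0], [[0, 0, 0], [0.02, -0.45, -0.05], 0], [[0, 0, 0], [0.01, -0.48, -0.11], 0], [[0, 0, 0], [0.02, -0.49, -0.19], 0], [[0, 0, 0], [0.01, -0.51, -0.27], 0]]'

```text
clock: 14.5
tcp_pos: [0.4545, 0.2914, 0.1984]
orientation: [-0.376, -0.599, -0.376, 0.599]
wrist_force: [0.2, -1.7, 0.1]
finger_gap: -0.0005
```

```bash
python3 look.py a8; python3 f.py; python3 -c "
from plan import *
print(finger(np.deg2rad(-168)))"
```

```text
14.5 [0.4545 0.2914 0.1984] [ 0.421  0.257 -0.111  1.203 -0.     2.443] [ 0.2  -1.67  0.09] -0.0005343953150149399
[[ 0.     0.9   -0.435]
 [-0.    -0.435 -0.9  ]
 [-1.     0.     0.   ]]
top tcp proj crop [312. 351.]
scene tcp proj crop [370. 234.]
14.6 [0.4543 0.2919 0.1983] tool force [0.81 0.75 0.33] [-0.084 -0.03  -0.062]
clamp xy -0.0482 0.0245
[0.45495096 0.2912477 ]
```

View pics/scene_a8.png

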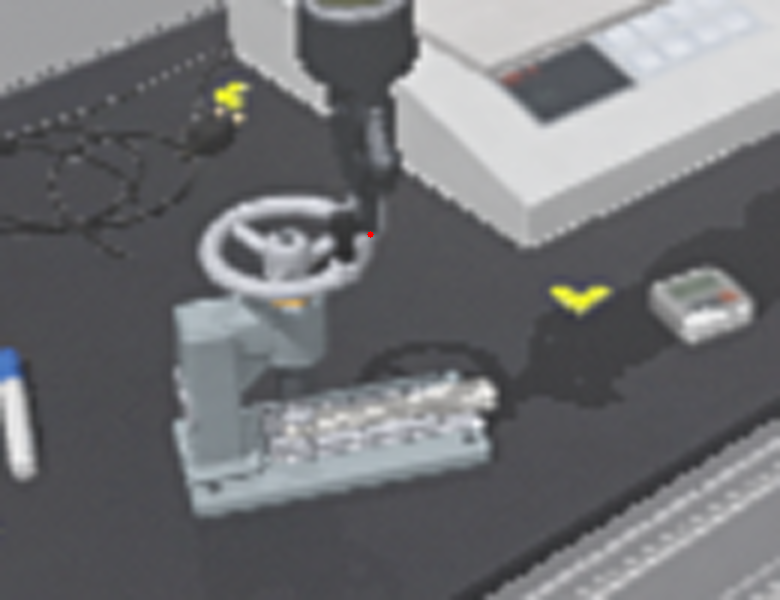

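Working as planned: the handle leads the fingers, near (345,240) in the crop. I'll carry on.

Emit:
step_arm --targets '[[[0, 0, 0], [0.01, -0.49, -0.35], 0], [[0, 0, 0], [0.02, -0.44, -0.38], 0], [[0, 0, 0], [0.01, -0.38, -0.39], 0], [[0, 0, 0], [0.02, -0.34, -0.41], 0], [[0, 0, 0], [0.01, -0.28, -0.42], 0], [[0, 0, 0], [0.01, -0.25, -0.43], 0], [[0, 0, 0], [0.02, -0.2, -0.44], 0], [[0, 0, 0], [0.01, -0.17, -0.43], 0], [[0, 0, 0], [0.01, -0.12, -0.44], 0], [[0, 0, 0], [0.02, -0.1, -0.43], 0]]'

```text
clock: 15.6
tcp_pos: [0.4479, 0.3406, 0.197]
orientation: [-0.376, -0.599, -0.376, 0.599]
wrist_force: [-1.6, -1.5, -0.2]
finger_gap: -0.0
```

```bash
python3 look.py a9; python3 f.py; python3 -c "
from plan import *
print(finger(np.deg2rad(-218)))"
```

```text
15.6 [0.4479 0.3406 0.197 ] [ 0.508  0.301 -0.055  1.215 -0.     2.529] [-1.56 -1.46 -0.2 ] -1.2710222409621295e-05
[[-0.     0.9   -0.435]
 [-0.    -0.435 -0.9  ]
 [-1.    -0.     0.   ]]
top tcp proj crop [222. 361.]
scene tcp proj crop [316. 270.]
15.7 [0.4481 0.341  0.197 ] tool force [ 0.23 -0.55  0.28] [-0.082  0.115  0.007]
clamp xy -0.0067 0.0514
[0.44794847 0.34037048]
```

View pics/scene_a9.png

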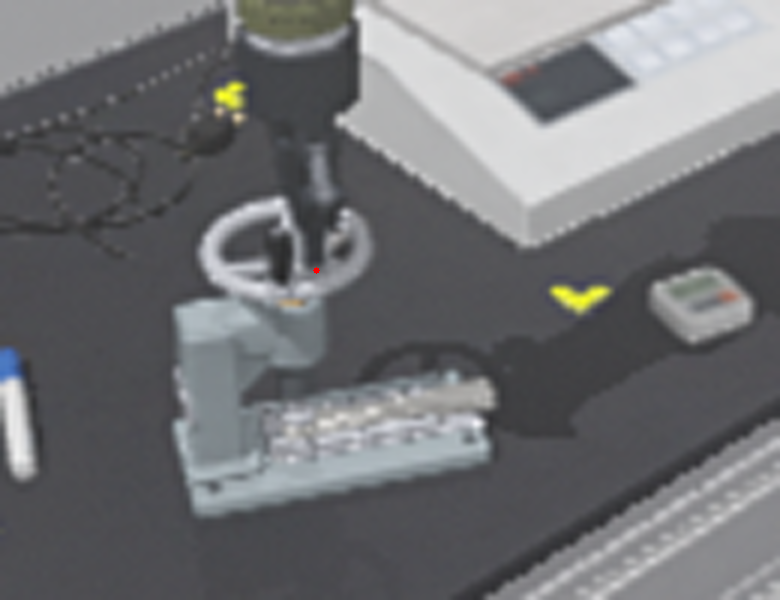

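Emit:
step_arm --targets '[[[0, 0, 0], [0.01, -0.06, -0.42], 0], [[0, 0, 0], [0.02, -0.04, -0.41], 0], [[0, 0, 0], [0.01, -0.01, -0.4], 0], [[0, 0, 0], [0.01, 0.0, -0.38], 0], [[0, 0, 0], [0.02, 0.01, -0.36], 0], [[0, 0, 0], [0.01, 0.05, -0.38], 0], [[0, 0, 0], [0.02, 0.12, -0.42], 0], [[0, 0, 0], [0.01, 0.18, -0.44], 0], [[0, 0, 0], [0.01, 0.26, -0.45], 0], [[0, 0, 0], [0.02, 0.34, -0.45], 0]]'

```text
clock: 16.7
tcp_pos: [0.4737, 0.374, 0.1956]
orientation: [0.376, 0.599, 0.376, -0.599]
wrist_force: [-2.3, -0.1, -0.1]
finger_gap: 0.0
```

```bash
python3 look.py b1; python3 f.py; python3 -c "
from plan import *
print(finger(np.deg2rad(-268)))"
```

```text
16.7 [0.4737 0.374  0.1956] [0.535 0.38  0.055 1.245 0.    2.556] [-2.34 -0.06 -0.07] 1.0842969139392852e-05
[[-0.     0.9   -0.435]
 [ 0.    -0.435 -0.9  ]
 [-1.    -0.    -0.   ]]
top tcp proj crop [163. 313.]
scene tcp proj crop [250. 274.]
16.8 [0.4744 0.3741 0.1956] tool force [ 0.14 -0.59 -0.78] [0.012 0.083 0.004]
clamp xy 0.0346 0.0421
[0.47352089 0.37364073]
```

View pics/scene_b1.png

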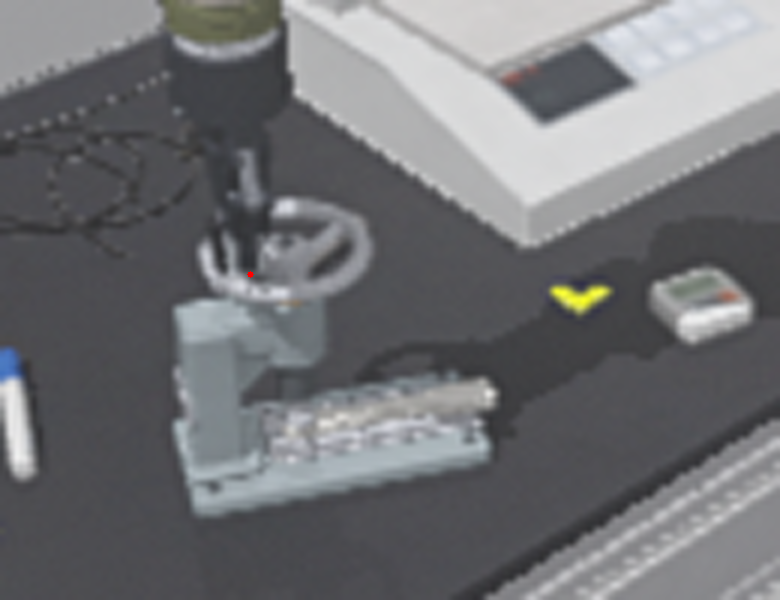

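Handle is at about (215,245), ahead of the fingers. I'll continue.

Emit:
step_arm --targets '[[[0, 0, 0], [0.01, 0.4, -0.41], 0], [[0, 0, 0], [0.02, 0.41, -0.36], 0], [[0, 0, 0], [0.01, 0.42, -0.31], 0], [[0, 0, 0], [0.01, 0.43, -0.27], 0], [[0, 0, 0], [0.02, 0.43, -0.22], 0], [[0, 0, 0], [0.01, 0.44, -0.19], 0], [[0, 0, 0], [0.01, 0.43, -0.15], 0], [[0, 0, 0], [0.02, 0.43, -0.11], 0], [[0, 0, 0], [0.01, 0.42, -0.09], 0], [[0, 0, 0], [0.02, 0.41, -0.06], 0]]'

```text
clock: 17.8
tcp_pos: [0.5212, 0.3746, 0.1942]
orientation: [0.376, 0.599, 0.376, -0.599]
wrist_force: [-2.2, 0.4, 0.2]
finger_gap: 0.0002
```

```bash
python3 look.py b2; python3 f.py; python3 -c "
from plan import *
print(finger(np.deg2rad(-318)))"
```

```text
17.8 [0.5212 0.3746 0.1942] [ 0.498  0.456  0.167  1.281 -0.     2.519] [-2.16  0.43  0.19] 0.00015752659773613184
[[ 0.     0.9   -0.435]
 [ 0.    -0.435 -0.9  ]
 [-1.     0.    -0.   ]]
top tcp proj crop [167. 228.]
scene tcp proj crop [206. 246.]
17.9 [0.5217 0.3745 0.1943] tool force [-0.24 -0.6   0.44] [0.152 0.039 0.003]
clamp xy 0.0555 -0.0004
[0.5209851 0.3748069]
```

View pics/scene_b2.png

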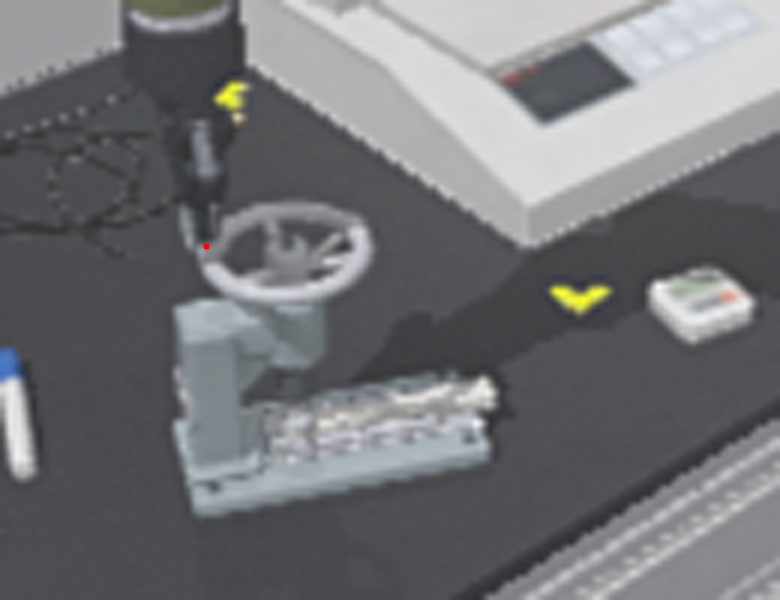

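Emit:
step_arm --targets '[[[0, 0, 0], [0.01, 0.4, -0.04], 0], [[0, 0, 0], [0.01, 0.41, -0.01], 0], [[0, 0, 0], [0.02, 0.45, 0.05], 0], [[0, 0, 0], [0.01, 0.47, 0.11], 0], [[0, 0, 0], [0.02, 0.5, 0.19], 0], [[0, 0, 0], [0.01, 0.5, 0.27], 0], [[0, 0, 0], [0.01, 0.5, 0.35], 0], [[0, 0, 0], [0.02, 0.43, 0.38], 0], [[0, 0, 0], [0.01, 0.39, 0.4], 0], [[0, 0, 0], [0.02, 0.33, 0.4], 0]]'

```text
clock: 18.9
tcp_pos: [0.5515, 0.3362, 0.1929]
orientation: [0.376, 0.599, 0.376, -0.599]
wrist_force: [0.3, 1.9, -0.3]
finger_gap: -0.0001
```

```bash
python3 look.py b3; python3 f.py; python3 -c "
from plan import *
print(finger(np.deg2rad(-368)))"
```

```text
18.9 [0.5515 0.3362 0.1929] [ 0.423  0.465  0.176  1.282 -0.     2.445] [ 0.28  1.93 -0.26] -7.98885013975578e-05
[[ 0.     0.9   -0.435]
 [-0.    -0.435 -0.9  ]
 [-1.     0.    -0.   ]]
top tcp proj crop [240. 175.]
scene tcp proj crop [227. 207.]
19.0 [0.5515 0.3357 0.1929] tool force [-0.4  -0.21 -0.44] [ 0.095 -0.038 -0.023]
clamp xy 0.0335 -0.044
[0.55121819 0.33678688]
```

View pics/scene_b3.png

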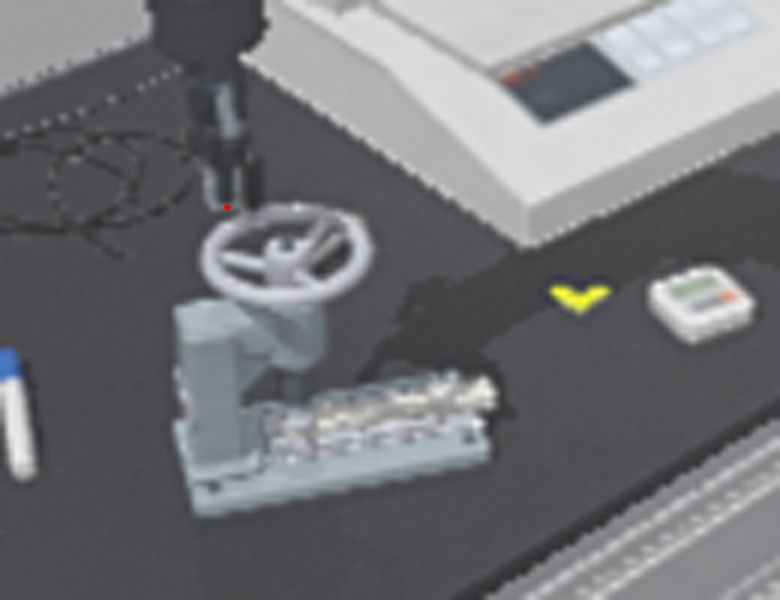

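Emit:
step_arm --targets '[[[0, 0, 0], [0.01, 0.29, 0.42], 0], [[0, 0, 0], [0.01, 0.25, 0.43], 0], [[0, 0, 0], [0.02, 0.2, 0.44], 0], [[0, 0, 0], [0.01, 0.16, 0.43], 0], [[0, 0, 0], [0.01, 0.13, 0.44], 0], [[0, 0, 0], [0.02, 0.09, 0.43], 0], [[0, 0, 0], [0.01, 0.07, 0.42], 0], [[0, 0, 0], [0.02, 0.03, 0.41], 0], [[0, 0, 0], [0, 0, 0], 0], [[0, 0, 0], [0, 0, 0], 0]]'

```text
clock: 20.0
tcp_pos: [0.547, 0.3002, 0.1917]
orientation: [-0.376, -0.599, -0.376, 0.599]
wrist_force: [0.4, -0.8, -0.5]
finger_gap: -0.0001
```

```bash
python3 look.py b4; python3 f.py; python3 -c "
from plan import *
print(finger(np.deg2rad(-408)))"
```

```text
20.0 [0.547  0.3002 0.1917] [ 3.740e-01  4.220e-01  1.080e-01  1.257e+00 -1.000e-03  2.395e+00] [ 0.4  -0.83 -0.47] -0.0001231272303331428
[[-0.     0.9   -0.435]
 [-0.001 -0.435 -0.9  ]
 [-1.    -0.     0.001]]
top tcp proj crop [305. 185.]
scene tcp proj crop [274. 191.]
20.1 [0.547  0.3004 0.1917] tool force [-0.68  0.11  0.43] [0.038 0.009 0.024]
clamp xy -0.0003 -0.0553
[0.5473009  0.30070869]
```

View pics/scene_b4.png

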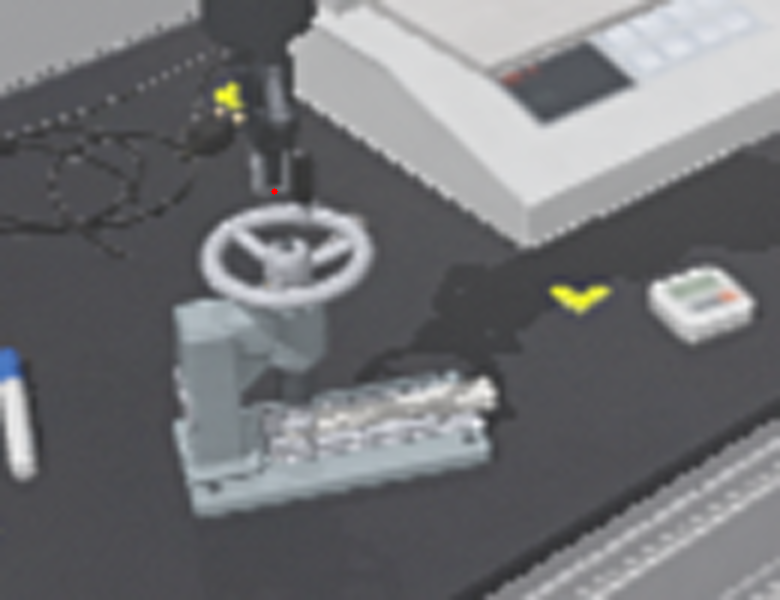

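View pics/top_b4.png

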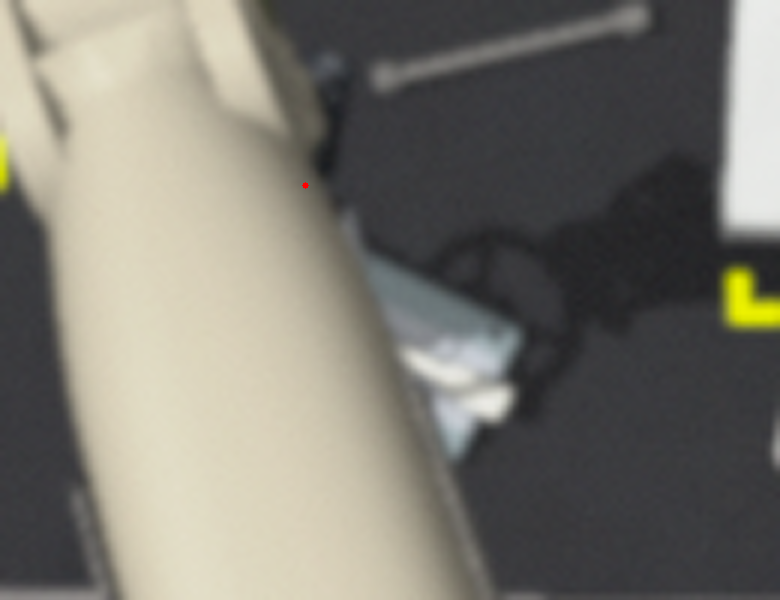

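```bash
cat > hp.py <<'E'
from plan import *
def hp(deg,z):
    t=np.deg2rad(deg); return (proj("scene",[C[0]+.05*np.cos(t),C[1]+.05*np.sin(t),z])[0]-[170,160]+.5)*6-.5
if __name__=="__main__":
    b=hp(-78,.229)
    for k in range(300,365,5): print(k,(hp(-78-k,.229-.01*k/360)-b+[333,148]).round(1))
    cv2.imwrite("pics/cmp4.png",np.hstack([cv2.resize(cv2.imread(f"scene_{t}_raw.png")[176:218,196:242],None,fx=8,fy=8,interpolation=cv2.INTER_CUBIC) for t in("a4","b4")]))
E
python3 hp.py
```

```text
300 [259.7 154.7]
305 [266.  153.6]
310 [272.4 152.7]
315 [279.  152.2]
320 [285.5 152. ]
325 [292. 152.]
330 [298.5 152.4]
335 [304.9 153.1]
340 [311.1 154. ]
345 [317.2 155.3]
350 [323.  156.8]
355 [328.5 158.6]
360 [333.7 160.7]
```

View pics/cmp4.png

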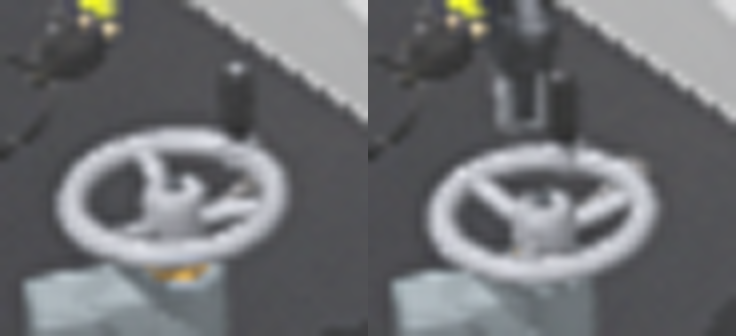

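```bash
python3 - <<'E'
from plan import *
prev=finger(np.deg2rad(-408))
for k in (334,338,342,345,348,351,354,356,358,360):
    q=finger(np.deg2rad(-78-k)); d=(q-prev)*100; prev=q; print(k,(d@Yt).round(2),(d@Zt).round(2))
E
```

```text
334 0.01 0.32
338 0.0 0.31
342 -0.01 0.3
345 -0.01 0.21
348 -0.02 0.23
351 -0.05 0.24
354 -0.07 0.25
356 -0.06 0.17
358 -0.07 0.18
360 -0.08 0.18
```

Emit:
step_arm --targets '[[[0, 0, 0], [0, 0.01, 0.32], 0], [[0, 0, 0], [0.01, 0, 0.31], 0], [[0, 0, 0], [0, -0.01, 0.3], 0], [[0, 0, 0], [0, -0.01, 0.21], 0], [[0, 0, 0], [0, 0, 0], 0], [[0, 0, 0], [0, 0, 0], 0], [[0, 0, 0], [0, 0, -0.5], 0], [[0, 0, 0], [0, 0, -0.5], 0], [[0, 0, 0], [-3.2, 0, 0], 0], [[0, 0, 0], [-3.2, 0, 0], 0]]'

```text
clock: 21.1
tcp_pos: [0.5457, 0.2997, 0.2551]
orientation: [-0.376, -0.598, -0.376, 0.6]
wrist_force: [0.3, 0.5, 0.4]
finger_gap: 0.0001
```

Emit:
step_arm --targets '[[[0, 0, 0], [0, -0.9, 4], 0], [[0, 0, 0], [0, -0.9, 4], 0], [[0, 0, 0], [0, -0.9, 4], 0], [[0, 0, 0], [0, -0.9, 4], 0], [[0, 0, 0], [0, -0.9, 4], 0], [[0, 0, 0], [0, -0.9, 4], 0], [[0, 0, 0], [0, -0.9, 4], 0], [[0, 0, 0], [0, 0, 0], 0], [[0, 0, 0], [0, 0, 0], 0], [[0, 0, 0], [0, 0, 0], 0]]'

```text
clock: 22.1
tcp_pos: [0.3688, 0.0752, 0.256]
orientation: [0.376, 0.599, 0.376, -0.599]
wrist_force: [-0.8, 0.7, 0.6]
finger_gap: 0.0003
```

```bash
python3 look.py b5; cat > cmp.py <<'E'
import sys
from plan import *
t=sys.argv[1]
A=[];
for n,z0 in (("a4",.180),(t,.1703)):
    im=cv2.cvtColor(cv2.imread(f"top_{n}_raw.png"),cv2.COLOR_BGR2GRAY).astype(np.float32)
    # unwrap
    th=np.deg2rad(np.arange(0,360,1.)); rr=np.arange(.016,.040,.002)
    O=(.4977,.3262)
    P=np.array([[O[0]+r*np.cos(a),O[1]+r*np.sin(a),z0] for r in rr for a in th])
    uv=proj("top",P).astype(np.float32).reshape(len(rr),len(th),2)
    A.append(cv2.remap(im,uv[...,0],uv[...,1],cv2.INTER_CUBIC))
a,b=A
best=[]
for s in range(-60,61):
    x=np.roll(a,s,1); best.append((np.corrcoef(x.ravel(),b.ravel())[0,1],s))
print("roll (deg, + = ccw from start; shortfall):",sorted(best)[::-1][:6])
crop=lambda c,n,w:cv2.resize(cv2.imread(f"{c}_{n}_raw.png")[w],None,fx=8,fy=8,interpolation=cv2.INTER_CUBIC)
w1=np.s_[175:217,160:206]; w2=np.s_[176:218,196:242]
cv2.imwrite(f"pics/cmp_{t}.png",np.vstack([np.hstack([crop("top",n,w1) for n in("a4",t)]),np.hstack([crop("scene",n,w2) for n in("a4",t)])])[:600])
E
python3 cmp.py b5
```

```text
22.1 [0.3688 0.0752 0.256 ] [-0.013 -0.082 -0.346  1.306  0.     2.007] [-0.82  0.72  0.64] 0.0002609119470518318
[[ 0.001  0.901 -0.435]
 [ 0.    -0.435 -0.901]
 [-1.     0.001 -0.001]]
top tcp proj crop [708. 514.]
scene tcp proj crop [699.  94.]
roll (deg, + = ccw from start; shortfall): [(np.float64(0.7836301403014809), 17), (np.float64(0.7829898718289432), 16), (np.float64(0.780766294146377), 18), (np.float64(0.7789054951469044), 15), (np.float64(0.7744062498897968), 19), (np.float64(0.7715051647497294), 14)]
```

View pics/cmp_b5.png

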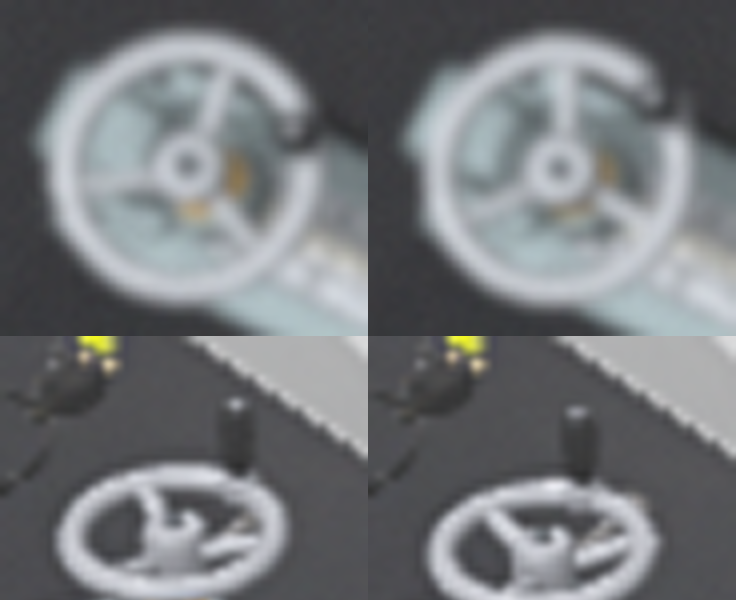

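Emit:
step_arm --targets '[[[0, 0, 0], [0, 0.9, -4], 0], [[0, 0, 0], [0, 0.9, -4], 0], [[0, 0, 0], [0, 0.9, -4], 0], [[0, 0, 0], [0, 0.9, -4], 0], [[0, 0, 0], [0, 0.9, -4], 0], [[0, 0, 0], [0, 0.9, -4], 0], [[0, 0, 0], [0, 0.9, -4], 0], [[0, 0, 0], [0, 0, 0], 0], [[0, 0, 0], [3.2, 0, 0], 0], [[0, 0, 0], [3.2, 0, 0], 0]]'

```text
clock: 23.2
tcp_pos: [0.547, 0.3009, 0.1908]
orientation: [0.376, 0.599, 0.376, -0.598]
wrist_force: [0.8, 0.7, -0.1]
finger_gap: -0.0
```

```bash
python3 - <<'E'
from plan import *
s=get_state(); print(s["tcp_pos"],s["wrist_force"]); prev=s["tcp_pos"][:2]
for k in (345,350,355,358,360,362):
    q=finger(np.deg2rad(-78-k)); d=(q-prev)*100; prev=q; print(k,q.round(4),(d@Yt).round(2),(d@Zt).round(2))
E
```

```text
[0.54704613 0.30090247 0.1907721 ] [ 0.80152464  0.66357015 -0.08606982]
345 [0.5424 0.2905] 0.03 1.14
350 [0.5402 0.2872] -0.05 0.39
355 [0.5373 0.2839] -0.12 0.42
358 [0.5353 0.282 ] -0.1 0.26
360 [0.5337 0.2808] -0.08 0.18
362 [0.5321 0.2796] -0.09 0.18
```

Emit:
step_arm --targets '[[[0, 0, 0], [0, 0, 0], 0], [[0, 0, 0], [0, 0.02, 0.52], 0], [[0, 0, 0], [0, 0.01, 0.5], 0], [[0, 0, 0], [0, -0.03, 0.2], 0], [[0, 0, 0], [0, -0.02, 0.19], 0], [[0, 0, 0], [0, -0.06, 0.21], 0], [[0, 0, 0], [0, -0.06, 0.21], 0], [[0, 0, 0], [0, -0.1, 0.26], 0], [[0, 0, 0], [0, 0, 0], 0], [[0, 0, 0], [0, 0, 0], 0]]'

```text
clock: 24.2
tcp_pos: [0.5352, 0.2815, 0.1916]
orientation: [-0.376, -0.599, -0.376, 0.599]
wrist_force: [1.3, 0.7, 0.9]
finger_gap: -0.0003
```

```bash
python3 f.py; python3 look.py b6; python3 - <<'E'
import cv2,numpy as np
cv2.imwrite("pics/cmp6.png",np.hstack([cv2.resize(cv2.imread(f"scene_{t}_raw.png")[176:218,196:242],None,fx=8,fy=8,interpolation=cv2.INTER_CUBIC) for t in("a4","b6")]))
E
```

```text
24.2 [0.5352 0.2815 0.1916] tool force [-0.94  0.84 -1.16] [ 0.113 -0.271 -0.033]
clamp xy -0.0225 -0.0529
24.2 [0.5352 0.2815 0.1916] [ 0.352  0.384  0.051  1.237 -0.     2.373] [1.26 0.68 0.94] -0.0003330241759657252
[[-0.     0.9   -0.435]
 [-0.    -0.435 -0.9  ]
 [-1.     0.     0.   ]]
top tcp proj crop [338. 207.]
scene tcp proj crop [307. 188.]
```

View pics/cmp6.png

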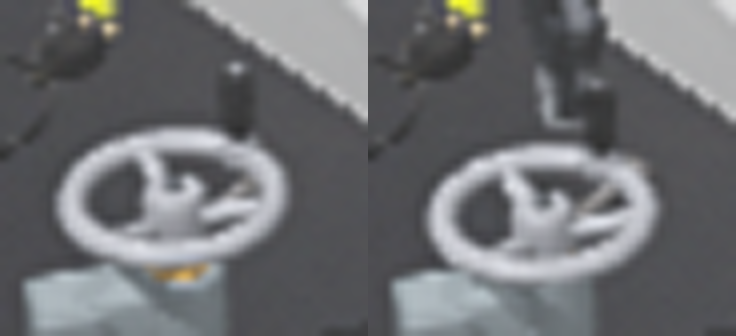

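Emit:
step_arm --targets '[[[0, 0, 0], [0, -0.06, 0.13], 0], [[0, 0, 0], [0, -0.05, 0.12], 0], [[0, 0, 0], [0, 0, 0], 0], [[0, 0, 0], [0, 0, 0], 0], [[0, 0, 0], [0, 0, 0], 0], [[0, 0, 0], [0, 0.3, -0.5], 0], [[0, 0, 0], [0, 0.3, -0.6], 0], [[0, 0, 0], [-3.2, 0, 0], 0], [[0, 0, 0], [-3.2, 0, 0], 0], [[0, 0, 0], [0, 0, 0], 0]]'

```text
clock: 25.3
tcp_pos: [0.5455, 0.2882, 0.2602]
orientation: [0.376, 0.601, 0.375, -0.597]
wrist_force: [-0.1, 0.1, -0.5]
finger_gap: 0.0004
```

Emit:
step_arm --targets '[[[0, 0, 0], [0, -0.9, 4], 0], [[0, 0, 0], [0, -0.9, 4], 0], [[0, 0, 0], [0, -0.9, 4], 0], [[0, 0, 0], [0, -0.9, 4], 0], [[0, 0, 0], [0, -0.9, 4], 0], [[0, 0, 0], [0, -0.9, 4], 0], [[0, 0, 0], [0, -0.9, 4], 0], [[0, 0, 0], [0, 0, 0], 0], [[0, 0, 0], [0, 0, 0], 0], [[0, 0, 0], [0, 0, 0], 0]]'

```text
clock: 26.3
tcp_pos: [0.3656, 0.0628, 0.2556]
orientation: [0.376, 0.599, 0.376, -0.599]
wrist_force: [-0.1, -0.3, 0.2]
finger_gap: 0.0
```

```bash
python3 look.py b7; python3 cmp.py b7
```

```text
26.3 [0.3656 0.0628 0.2556] [-0.047 -0.092 -0.356  1.306  0.     1.973] [-0.13 -0.32  0.2 ] 1.4867404363398873e-05
[[ 0.     0.9   -0.435]
 [ 0.    -0.435 -0.9  ]
 [-1.     0.    -0.   ]]
top tcp proj crop [732. 521.]
scene tcp proj crop [715.  90.]
roll (deg, + = ccw from start; shortfall): [(np.float64(0.9164360012373911), 2), (np.float64(0.9155477140726944), 3), (np.float64(0.9132335012939896), 1), (np.float64(0.9106470518839255), 4), (np.float64(0.9059776166376846), 0), (np.float64(0.9019258749622032), 5)]
```

View pics/cmp_b7.png

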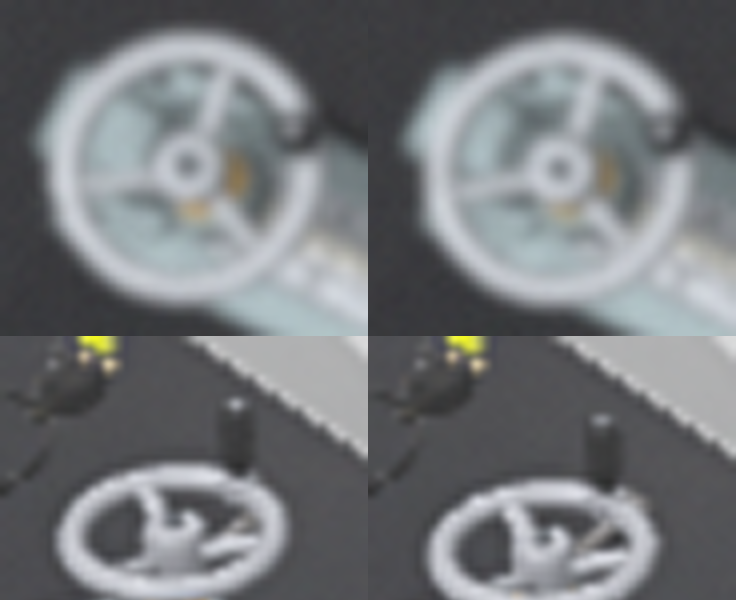

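View pics/top_b7.png

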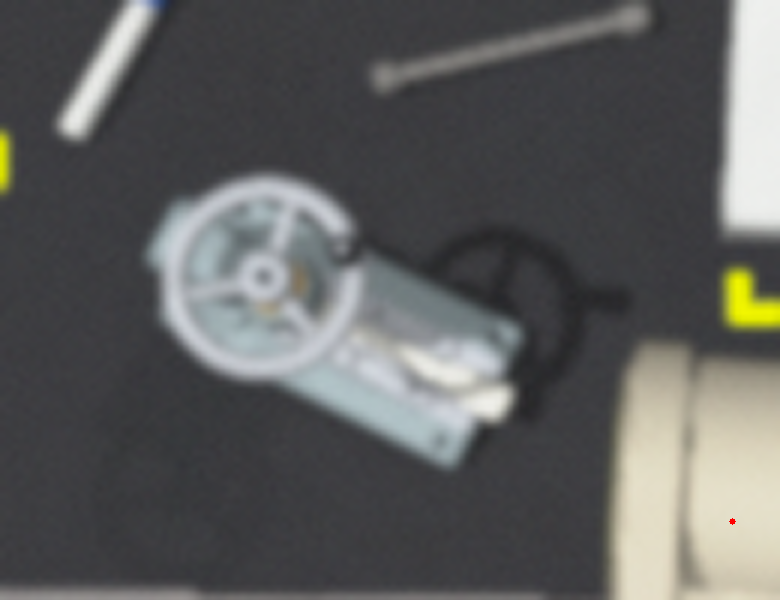

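```bash
python3 -c "
import cv2,numpy as np
a=cv2.imread('top_a4_raw.png').astype(int);b=cv2.imread('top_b7_raw.png').astype(int);print('bar end/near base diff',abs(a-b)[205:230,215:240].mean(), abs(a-b)[230:240,150:180].mean())
from workcell import *
print(hand_in())"
```

```text
bar end/near base diff 3.088 1.4922222222222221
the job is handed in; nothing more can be done
None
```

I pushed the bar pack home against the end stop, turned the hand wheel one turn clockwise, and handed the job in at about 26 s on the robot clock.

- **Bar pack:** With the fingers shut, I pushed the near end along the channel. It stopped dead within 1 mm of the expected home position, at about 10 N. In the pictures the near end stands about 12–13 mm in front of the base, as it should when home. It looked unmoved after the wheel was turned.
- **Hand wheel:** I pushed the handle round in one pass, with forces of about 2 N at the checks. I then backed off, measured it, and nudged it on to finish.
- **Final angle:** I compared the wheel before and after the turn. The top picture puts it 2–3° short of a full turn and the scene picture 1–2° short. I left it slightly under rather than risk going past one turn.
- **Spring foot:** I did not see or measure it pressing on the bars directly. The scene pictures only show the wheel and handle lower than at the start.
- **Cameras:** The two disagreed by about 9 mm on where the clamp is. The final angle does not depend on this, because I compared pictures from the same camera.
- **Other items:** The robot is clear of everything, and I saw no sign that any other loose thing had been touched or moved. I did not check each one separately.

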